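# Queue the filter cartridges for a leak test

### The job

Get the leak tester ready: take the too-small cartridge that was left in the feed lane out and drop it off in the yellow reject tray, then stand every 44 mm cartridge (leave the 36 mm and 52 mm look-alikes on the bench where they are) upright in the lane in single file, the first against the stop and each touching the one ahead. Stand the brass check standard upright on the plate exactly midway between and in line with the two flow meters, and when all of that is in place throw the red start lever fully over, away from the robot. Leave the bottle and the screwdriver alone.

Things in the scene. Friction and masses are not known exactly. Their poses are not given: they have to be found in the camera images.
- M1: upright filter cartridge, white cylinder with red top and heavy steel base (18 mm), 44 mm diameter, 72 mm high, 0.15 to 0.26 kg, the right size; standing among the others at the start; 2 to 4 of the M cartridges are present; origin at the centre of its underside, z up its axis
- M2: upright filter cartridge, white cylinder with red top and heavy steel base (18 mm), 44 mm diameter, 72 mm high, 0.15 to 0.26 kg, the right size; standing among the others at the start; 2 to 4 of the M cartridges are present; origin at the centre of its underside, z up its axis
- M3: upright filter cartridge, white cylinder with red top and heavy steel base (18 mm), 44 mm diameter, 72 mm high, 0.15 to 0.26 kg, the right size; standing among the others at the start; 2 to 4 of the M cartridges are present; origin at the centre of its underside, z up its axis
- M4: upright filter cartridge, white cylinder with red top and heavy steel base (18 mm), 44 mm diameter, 72 mm high, 0.15 to 0.26 kg, the right size; standing among the others at the start; 2 to 4 of the M cartridges are present; origin at the centre of its underside, z up its axis
- S1: upright filter cartridge, white cylinder with red top and heavy steel base (18 mm), 36 mm diameter, 72 mm high, about 0.14 kg, too small; left standing in the feed lane at the start; origin at the centre of its underside, z up its axis
- S2: upright filter cartridge, white cylinder with red top and heavy steel base (18 mm), 36 mm diameter, 72 mm high, too small; leave it alone; origin at the centre of its underside, z up its axis
- L1: upright filter cartridge, white cylinder with red top and heavy steel base (18 mm), 52 mm diameter, 72 mm high, too large for the lane; leave it alone; origin at the centre of its underside, z up its axis
- L2: upright filter cartridge, white cylinder with red top and heavy steel base (18 mm), 52 mm diameter, 72 mm high, too large for the lane; leave it alone; origin at the centre of its underside, z up its axis
- standard: brass check standard, upright cylinder with a blue band and blue spot on top: stem 40 mm diameter on a heavy round foot of 64 mm diameter, 15 mm thick; 100 mm high in all, 0.34 to 0.59 kg; origin at the centre of its underside, z up its axis
- lane: fixed feed lane on the bench: two aluminium rails 20 mm wide, 30 mm high, 215 mm long, 49 mm clear between; beyond them 45 mm flared plates, same height. Origin at bench height, middle of the black stop face (45 mm high); +x runs from stop to mouth along the centre line, z up. Grey tester (170 wide, 120 high) at x -25 to -165 mm. Cartridges slide on the bench between the rails; a row takes a few N
- mouth (a point): centre line of the lane on the bench where the straight rails end, 215 mm from the stop
- slot1 (a point): where the first 44 mm cartridge from the stop stands: on the lane's centre line, 22 mm from the stop, bench height
- slot2 (a point): where the second 44 mm cartridge from the stop stands: on the lane's centre line, 66 mm from the stop, bench height
- slot3 (a point): where the third 44 mm cartridge from the stop stands: on the lane's centre line, 110 mm from the stop, bench height
- slot4 (a point): where the fourth 44 mm cartridge from the stop stands: on the lane's centre line, 154 mm from the stop, bench height
- meters: fixed dark base plate, 90 x 300 x 4 mm, carrying two white flow meters (60 mm in x, 50 mm in y, 88 mm high) centred at y = -105 and +105 mm; origin at the centre of the plate's underside, y from meter to meter; between them the plate is bare (160 mm clear)
- meters_mid (a point): point on top of the plate midway between the two flow meters, 4 mm above the bench
- tray: fixed yellow reject tray, 110 (x) by 130 (y) mm outside, 35 mm high, 4 mm walls; origin at the centre of its underside
- lever (a joint): start lever of the tester: 0 to 1.0 rad; 0 leans towards the robot (-x of its base), 1.0 leans fully away (+x of its base); stays where it is left, moves under a light push
- lever_tip (a point): tip of the red start lever, which is 80 mm long; its own frame turns with the lever
- lever_base: grey block (70 x 50 x 25 mm) that the start lever stands on; lever pivot 22 mm above its origin, ball tip (26 mm diameter) 80 mm from the pivot, 38 mm towards -x at joint 0 and 38 mm towards +x at joint 1.0, 92 mm above the bench at both ends; origin at the centre of its underside; the lever swings in its x-z plane, from -x to +x
- bottle: bystander: plastic bottle, 56 mm diameter, 130 mm high; origin under its centre
- driver: bystander: screwdriver lying on the bench
Not all that is in view belongs to the job. Leave any purple or turquoise look-alike of the M1 alone.

How it is judged:
On the way, in this order (a step that is already met when the one before it is completed fails the run):
1. the too-small cartridge is out of the lane and in the tray (x of S1 in the frame of tray between -0.055 and 0.055 m and y of S1 in the frame of tray between -0.065 and 0.065 m and height (world z) of S1 below 0.06 m), for 0.2 s.
2. all 44 mm cartridges in single file against the stop, and the standard midway between the meters, lever not yet thrown ((horizontal distance between M1 and slot1 below 0.01 m or (horizontal distance between M1 and slot2 below 0.01 m and horizontal distance between any of M2, M3, M4 and slot1 below 0.01 m) or (horizontal distance between M1 and slot3 below 0.01 m and horizontal distance between any of M2, M3, M4 and slot2 below 0.01 m) or (horizontal distance between M1 and slot4 below 0.01 m and horizontal distance between any of M2, M3, M4 and slot3 below 0.01 m)) and angle between each of M1, M2, M3, M4, standard's own z axis and vertical below 0.1 rad and height (world z) of each of M1, M2, M3, M4 below 0.01 m and linear speed of each of M1, M2, M3, M4, standard below 0.02 m/s and (horizontal distance between M2 and slot1 below 0.01 m or (horizontal distance between M2 and slot2 below 0.01 m and horizontal distance between any of M1, M3, M4 and slot1 below 0.01 m) or (horizontal distance between M2 and slot3 below 0.01 m and horizontal distance between any of M1, M3, M4 and slot2 below 0.01 m) or (horizontal distance between M2 and slot4 below 0.01 m and horizontal distance between any of M1, M3, M4 and slot3 below 0.01 m)) and (horizontal distance between M3 and slot1 below 0.01 m or (horizontal distance between M3 and slot2 below 0.01 m and horizontal distance between any of M1, M2, M4 and slot1 below 0.01 m) or (horizontal distance between M3 and slot3 below 0.01 m and horizontal distance between any of M1, M2, M4 and slot2 below 0.01 m) or (horizontal distance between M3 and slot4 below 0.01 m and horizontal distance between any of M1, M2, M4 and slot3 below 0.01 m)) and (horizontal distance between M4 and slot1 below 0.01 m or (horizontal distance between M4 and slot2 below 0.01 m and horizontal distance between any of M1, M2, M3 and slot1 below 0.01 m) or (horizontal distance between M4 and slot3 below 0.01 m and horizontal distance between any of M1, M2, M3 and slot2 below 0.01 m) or (horizontal distance between M4 and slot4 below 0.01 m and horizontal distance between any of M1, M2, M3 and slot3 below 0.01 m)) and horizontal distance between standard and meters_mid below 0.012 m and height (world z) of standard below 0.012 m and value of joint lever below 0.6 rad), for 0.2 s.
3. start lever thrown fully over (value of joint lever above 0.85 rad), for 0.2 s.
At the end, for the whole second after the job is handed in: 44 mm cartridges upright in the lane, filling the places from the stop without a gap, each within 10 mm of its place; standard upright on the plate within 12 mm of the midpoint; small cartridge in the tray; lever beyond 0.85 rad; all released and at rest (all of step 1 and (horizontal distance between M1 and slot1 below 0.01 m or (horizontal distance between M1 and slot2 below 0.01 m and horizontal distance between any of M2, M3, M4 and slot1 below 0.01 m) or (horizontal distance between M1 and slot3 below 0.01 m and horizontal distance between any of M2, M3, M4 and slot2 below 0.01 m) or (horizontal distance between M1 and slot4 below 0.01 m and horizontal distance between any of M2, M3, M4 and slot3 below 0.01 m)) and angle between each of M1, M2, M3, M4, standard's own z axis and vertical below 0.1 rad and height (world z) of each of M1, M2, M3, M4 below 0.01 m and linear speed of each of M1, M2, M3, M4, standard, S1 below 0.02 m/s and (horizontal distance between M2 and slot1 below 0.01 m or (horizontal distance between M2 and slot2 below 0.01 m and horizontal distance between any of M1, M3, M4 and slot1 below 0.01 m) or (horizontal distance between M2 and slot3 below 0.01 m and horizontal distance between any of M1, M3, M4 and slot2 below 0.01 m) or (horizontal distance between M2 and slot4 below 0.01 m and horizontal distance between any of M1, M3, M4 and slot3 below 0.01 m)) and (horizontal distance between M3 and slot1 below 0.01 m or (horizontal distance between M3 and slot2 below 0.01 m and horizontal distance between any of M1, M2, M4 and slot1 below 0.01 m) or (horizontal distance between M3 and slot3 below 0.01 m and horizontal distance between any of M1, M2, M4 and slot2 below 0.01 m) or (horizontal distance between M3 and slot4 below 0.01 m and horizontal distance between any of M1, M2, M4 and slot3 below 0.01 m)) and (horizontal distance between M4 and slot1 below 0.01 m or (horizontal distance between M4 and slot2 below 0.01 m and horizontal distance between any of M1, M2, M3 and slot1 below 0.01 m) or (horizontal distance between M4 and slot3 below 0.01 m and horizontal distance between any of M1, M2, M3 and slot2 below 0.01 m) or (horizontal distance between M4 and slot4 below 0.01 m and horizontal distance between any of M1, M2, M3 and slot3 below 0.01 m)) and horizontal distance between standard and meters_mid below 0.012 m and height (world z) of standard below 0.012 m and value of joint lever above 0.85 rad); the robot touches nothing.
It fails at once if a wrong-size cartridge left on the bench (S2, L1, L2) shifted by more than 5 cm or knocked over (distance of any of S2, L1, L2 from where it was at the start of the episode above 0.05 m or angle between any of S2, L1, L2's own z axis and vertical above 0.6 rad).
It fails at once if the bottle or screwdriver moved by more than 5 cm (distance of any of bottle, driver from where it was at the start of the episode above 0.05 m).
Of M1, M2, M3, M4 only 2 to 4 are there at a start; the rules pass over those that are not, and their reading is None.
At some moment in a run one of M1, M2, M3, M4, standard may be knocked a few centimetres aside while the robot is not near it.
It also fails if it takes over 210 s, if anything falls off the work surface, if the arm or the gripper's body presses on something with over 40 N, if the wrist force passes 120 N, or if a joint passes its speed limit or range.

### The arm

A 6-joint arm with a two-finger parallel gripper is mounted at the origin on the work surface. World frame = base frame: x ahead of the robot, y to its left, z up, the work surface at z = 0. Lengths are in m, angles in rad, forces in N, time in s.
With the tool pointing down it reaches from about 0.35 to 0.775 m from the base axis. Payload 5.5 kg.
Tool frame: the origin (TCP) lies at the very end of the fingers, on their centre line; the grasp point (between the pads) lies 19 mm behind it (env.grip_depth is the distance from the TCP to the grasp point, in m); z points along the fingers, y is the direction in which the jaws open and shut (so a half turn about z gives the same grasp; the last joint's range is limited). The gripper opens to 85 mm and grips with 20 to 120 N. Pads are 22 mm wide; open, the fingers measure 114 mm over their backs; the gripper's body (76 mm by 85 mm) begins 54 mm behind the grasp point. The pads swing forward as they close: fully open they stand 13 mm farther back than shut.
Start: joints at [-0.14, 0.313, 0.046, 1.304, 0, 1.431], TCP at [0.575, -0, 0.231] pointing down, gripper open.
Joint ranges: [-2.76, 2.76], [-0.86, 1.69], [-1.03, 1.26], [-2.2, 2.34], [-1.47, 1.5], [-3.14, 3.14]. Speed limits (rad/s): [2.57, 2.57, 3.14, 3.14, 3.14, 3.14].

### API

Orientations are given as a unit quaternion [w, x, y, z].
In Python, from workcell import env gives the robot as it stands.
- The arm moves only by the tool step_arm, never from a script. Its argument "series" is a list of rows, each a list of 3 entries, a list of its own where there are three numbers: the shift along the world's x, y, z in cm, then the turn about the world's z in rad, then the closure in counts, from 0 (fully open) to 255 (shut). A call has 1 to 5 rows; each row is the pose to reach, as a shift and turn from the pose measured when the call began; what a row does not reach only later rows make up. A row lasts 1/8 s, in which the tool goes at most 62.5 mm and 10.7 degrees, less where a joint would pass 70% of its speed; a pose out of reach is approached as far as the arm can. A call with a gripper value outside its range is refused whole. The fingers move at their own pace and stop on an object; "newtons" is the grip in N (left out, the last holds). Time passes only in rows, so rows that repeat a pose let the fingers close. It gives the time, the measured TCP pose, the force and the opening at its end, in the units of the state.
- env.get_state(): the state, without advancing time (a new reading comes with each control period).
- env.read_camera(name): name is "scene" or "side" or "wrist"; returns a dict with "frame" (400x640x3 uint8, red, green, blue), "vertical_fov" (degrees; the focal length in pixels is half the picture's height over the tangent of half this angle, whatever the lens; pixels are square), "cx", "cy" (the principal point, pixels), "camera_from_world" (4x4, takes a point from world to camera coordinates). Camera axes: x right, y down, z forward; pixel columns grow to the right and rows downward; lengths in m; the calibration is good to about 2 mm. A picture is of the moment at which its call begins. There is no depth.
- env.hand_in(): hands the job in, once; it reports no verdict.
The state is a dict: "clock": time; "joint_pos": joint angles; "qvel": joint speeds; "tau": joint torques, N m; "tcp_pos": TCP position; "orientation": TCP orientation; "wrist_force": force on the tool from outside, world axes, zero at the start; "ft_torque": the same for the moment, N m; "finger_gap": finger opening in m.
Only numpy, scipy, OpenCV 4.12 (cv2) and the standard library are available. Lean on these libraries where they do the work, as an engineer would, in place of code of your own. Each camera call takes 0.05 s, during which the arm holds its last target.

## Working session

There is one attempt and no reset: what is moved stays moved. The work goes in short steps, Python scripts to look and compute and a tool call to move; the robot and the scene stay as the last step left them, time stands still between calls to the robot, and variables do not carry over. Pictures are saved under pics/ and viewed, and the job is handed in when it is done.

Besides the shell and the picture viewer there is one more tool, called after "Request:" as name([rows], argument=value, ...), one row to a line, values as JSON. step_arm: Moves the arm, as the interface text tells. Its arguments: {"type":"object","properties":{"series":{"type":"array"},"newtons":{"type":"number"}},"required":["series"]}

```bash
ls; mkdir -p pics
cat > h.py <<'E'
import numpy as np, cv2
from workcell import env
def snap(name,fn):
    c=env.read_camera(name); f=c["frame"]
    cv2.imwrite(f"pics/{fn}.png",f[:,:,::-1]); 
    np.savez(f"pics/{fn}.npz",f=f,fov=c["vertical_fov"],cx=c["cx"],cy=c["cy"],T=c["camera_from_world"]); return c
def load(fn):
    d=np.load(f"pics/{fn}.npz"); return d
def px(d,p):
    T=d["T"];F=200/np.tan(np.radians(float(d["fov"]))/2)
    q=T[:3,:3]@np.array(p)+T[:3,3]; return np.array([d["cx"]+F*q[0]/q[2],d["cy"]+F*q[1]/q[2]])
def ray(d,u,v,z):
    T=d["T"];F=200/np.tan(np.radians(float(d["fov"]))/2)
    R=T[:3,:3];o=-R.T@T[:3,3]; w=R.T@np.array([(u-d["cx"])/F,(v-d["cy"])/F,1.])
    return (o+w*(z-o[2])/w[2])
def crop(fn,out,x0,y0,x1,y1,s):
    f=cv2.imread(f"pics/{fn}.png")[y0:y1,x0:x1]
    cv2.imwrite(f"pics/{out}.png",cv2.resize(f,None,fx=s,fy=s,interpolation=cv2.INTER_CUBIC))
E
python3 - <<'E'
from h import *
for n in ["scene","side","wrist"]:
    c=snap(n,n+"0"); T=c["camera_from_world"]; print(n,c["vertical_fov"],c["cx"],c["cy"],-T[:3,:3].T@T[:3,3],T[2,:3])
print(env.get_state(),env.grip_depth)
E
```

```text
pics
scene 54.75196045101981 321.51859513669575 204.06233987771486 [ 1.14678728 -0.00260905  0.85662624] [-0.63341953 -0.04276079 -0.77262618]
side 57.2572183418299 319.9804117122268 197.41880996280702 [ 0.03741619 -0.5189526   0.92291883] [ 0.45127381  0.44593202 -0.77297903]
wrist 61.470533622673464 317.49654786841336 201.30821769299385 [0.57452307 0.07481592 0.37386736] [-0.00101604 -0.29626291 -0.95510589]
{'clock': 0.15, 'joint_pos': array([-1.39633228e-01,  3.13856779e-01,  4.52799998e-02,  1.30358906e+00,
       -1.37323486e-05,  1.43124266e+00]), 'qvel': array([ 0.00071771, -0.00350448,  0.00334618, -0.00305435, -0.00032674,
        0.00065223]), 'tau': array([ 1.76330479e-03, -4.81067133e+01,  2.98815805e+01,  1.39078675e-02,
       -1.10673584e-04, -5.56924022e-05]), 'tcp_pos': array([5.74641315e-01, 1.75149524e-05, 2.30613656e-01]), 'orientation': array([-5.42726337e-04,  7.07134741e-01,  7.07078489e-01, -4.17599212e-04]), 'wrist_force': array([-0.25451993,  0.25378674,  0.04038652]), 'ft_torque': array([-0.0256782 ,  0.05683589, -0.00119444]), 'finger_gap': 0.08516639395685337} 0.0187
```

View pics/scene0.png

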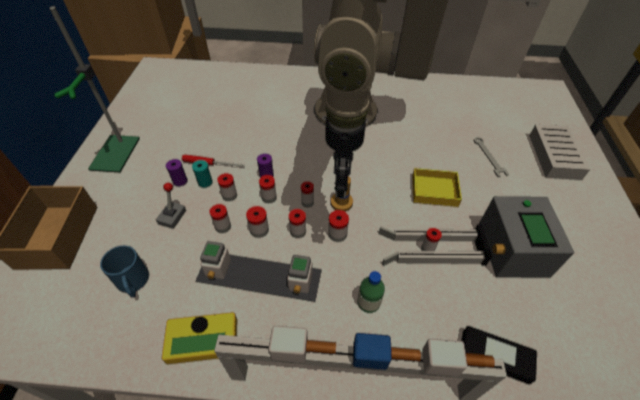

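View pics/side0.png

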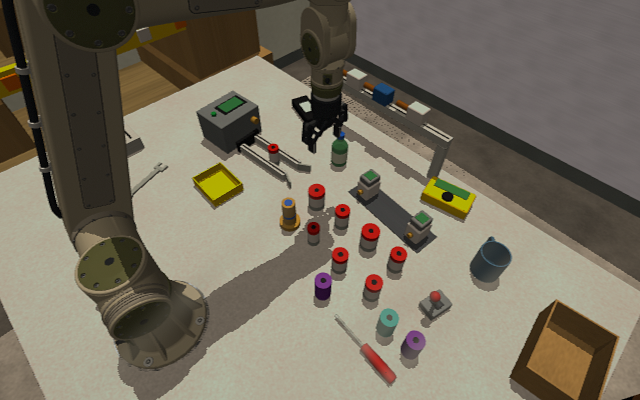

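View pics/wrist0.png

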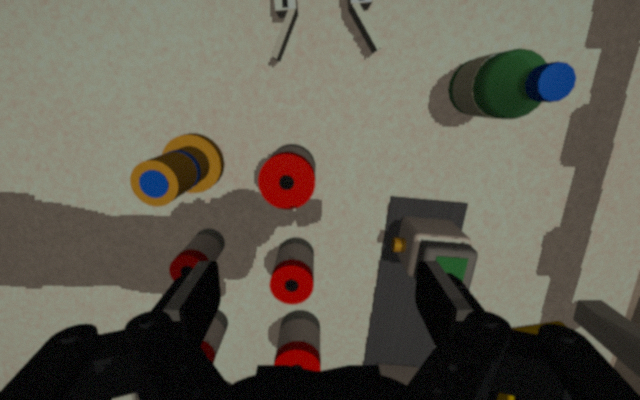

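```bash
cat > det.py <<'E'
from h import *
def reds(fn,zt=0.072,amin=40):
    d=load(fn);f=d["f"];h=cv2.cvtColor(f,cv2.COLOR_RGB2HSV)
    m=(((h[...,0]<8)|(h[...,0]>172))&(h[...,1]>150)&(h[...,2]>60)).astype(np.uint8)
    m=cv2.morphologyEx(m,cv2.MORPH_CLOSE,np.ones((5,5),np.uint8))
    n,l,s,c=cv2.connectedComponentsWithStats(m)
    out=[]
    for i in range(1,n):
        if s[i,4]<amin: continue
        out.append((c[i],s[i]))
        x,y,w,hh,a=s[i]
        # horizontal width at top of red: half width
        p1=ray(d,x-.0,c[i][1],zt);p2=ray(d,x+w,c[i][1],zt)
        print(fn,c[i].round(1),"bbox",s[i],"ctr",ray(d,*c[i],zt)[:2].round(4),"width mm",(np.linalg.norm(p1-p2)*1000).round(1))
    return out
if __name__=="__main__":
    for n in ["scene0","side0","wrist0"]: reds(n)
E
python3 det.py; python3 -c "
from h import *
crop('scene0','sc1',140,140,360,300,3.6);crop('scene0','sc2',340,150,600,320,3);crop('side0','sd1',270,160,450,360,3)"
```

```text
scene0 [196.1 158.7] bbox [182 155  32  10 158] ctr [ 0.3678 -0.4213] width mm 92.1
scene0 [225.1 180.1] bbox [218 174  15  14 172] ctr [ 0.4427 -0.318 ] width mm 41.2
scene0 [266.4 181.7] bbox [259 175  15  15 187] ctr [ 0.4381 -0.2037] width mm 41.2
scene0 [167.7 186.6] bbox [164 183   9   9  56] ctr [ 0.4807 -0.4667] width mm 24.3
scene0 [306.8 186.4] bbox [301 182  12  10 100] ctr [ 0.4451 -0.0913] width mm 32.7
scene0 [218.  211.8] bbox [210 204  17  16 208] ctr [ 0.5537 -0.3094] width mm 43.6
scene0 [256.  215.1] bbox [247 207  19  18 284] ctr [ 0.5555 -0.2102] width mm 48.6
scene0 [296.9 216.5] bbox [289 209  17  16 223] ctr [ 0.5504 -0.1053] width mm 43.5
scene0 [338.4 218.8] bbox [329 210  20  19 298] ctr [0.5482 0.0007] width mm 51.1
scene0 [433.5 234.5] bbox [426 228  16  14 158] ctr [0.5753 0.2387] width mm 39.9
side0 [272.5 148.2] bbox [267 144  11  10  88] ctr [0.5688 0.2359] width mm 37.0
side0 [316.2 191.2] bbox [308 184  17  16 211] ctr [ 0.5431 -0.0027] width mm 51.8
side0 [342. 211.] bbox [335 204  15  15 178] ctr [ 0.5447 -0.1092] width mm 43.8
side0 [313.1 228.1]
[... 288 characters left out ...]
7 -0.3132] width mm 45.6
side0 [373.6 282.7] bbox [365 274  18  18 248] ctr [ 0.4366 -0.3212] width mm 45.6
side0 [435.6 295.2] bbox [432 291   8  10  57] ctr [ 0.5213 -0.4498] width mm 19.9
side0 [378.8 363.3] bbox [367 348  27  32 304] ctr [ 0.2975 -0.4536] width mm 59.4
wrist0 [286.4 180.2] bbox [ 258  152   57   57 2441] ctr [0.5455 0.0015] width mm 52.5
wrist0 [181.4 264.3] bbox [170 255  29  25 380] ctr [ 0.4383 -0.0847] width mm 29.0
wrist0 [291.8 282. ] bbox [ 270  260   43   44 1369] ctr [ 0.5481 -0.1046] width mm 43.7
wrist0 [299.6 357.3] bbox [274 341  46  31 887] ctr [ 0.5546 -0.1981] width mm 50.5
wrist0 [207.3 349.1] bbox [203 343   9  14  61] ctr [ 0.4543 -0.1873] width mm 9.8
```

```bash
ls pics
```

```text
sc1.png
sc2.png
scene0.npz
scene0.png
sd1.png
side0.npz
side0.png
wrist0.npz
wrist0.png
```

View pics/sc1.png

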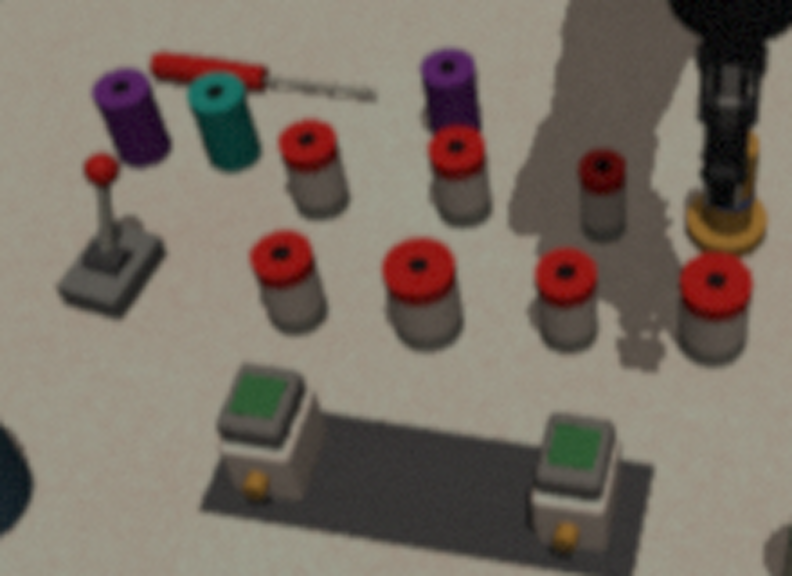

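View pics/sc2.png

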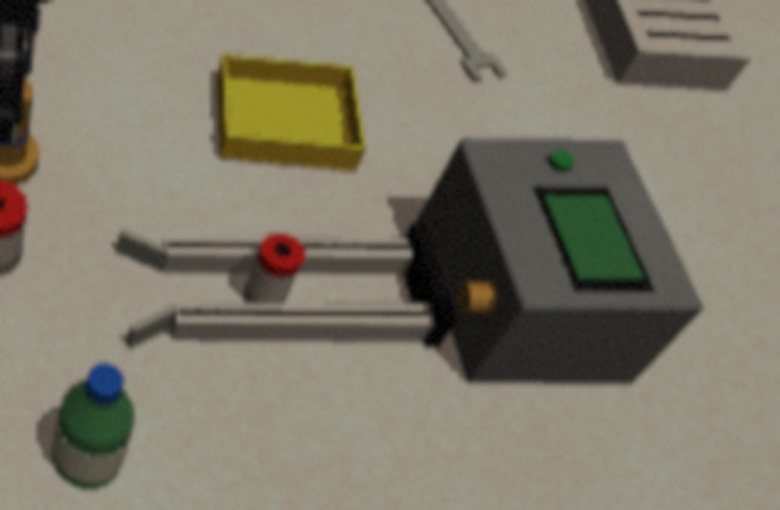

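View pics/sd1.png

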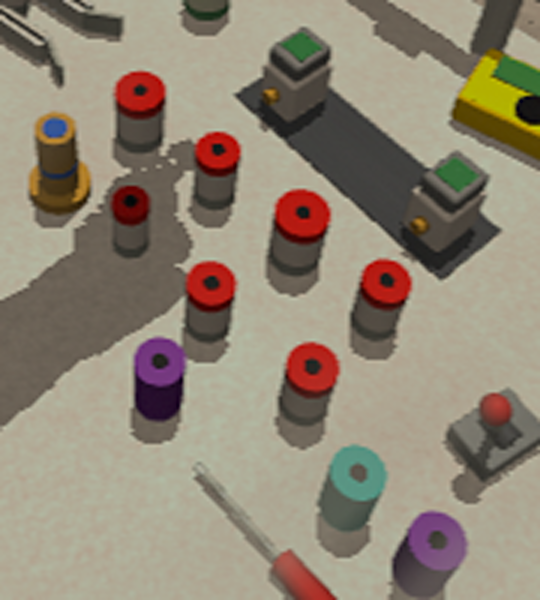

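Request:
step_arm([
  [[0,5,0],0,0],
  [[0,11,0],0,0],
  [[0,17,0],0,0],
  [[0,20,0],0,0],
  [[0,20,0],0,0],
])

```text
clock: 0.78
tcp_pos: [0.574, 0.2023, 0.23]
orientation: [-0.001, 0.706, 0.708, -0.001]
wrist_force: [-0.1, -0.8, -0.2]
finger_gap: 0.0853
```

```bash
python3 -c "
from det import *
snap('wrist','w1');snap('scene','scene1');reds('w1');crop('w1','w1c',100,0,540,330,1.8)
print(env.get_state()['tcp_pos'])"
```

```text
w1 [316.1 141.1] bbox [ 295  121   43   42 1199] ctr [0.5721 0.2396] width mm 38.2
w1 [292.1 354.7] bbox [268 341  47  30 980] ctr [0.5466 0.008 ] width mm 51.4
[0.5743732  0.19994384 0.230183  ]
```

View pics/w1c.png

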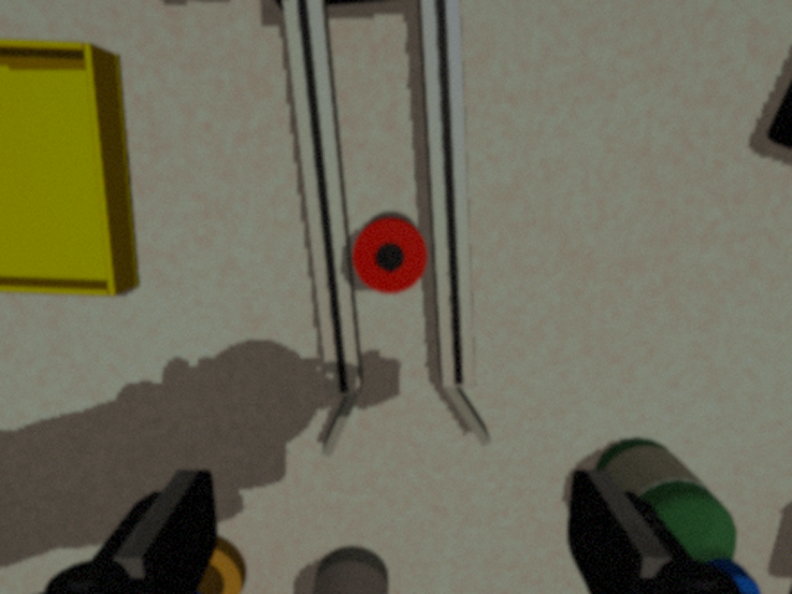

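```bash
python3 -c "
from h import *
d=load('w1')
u=lambda x,y,z:ray(d,100+x/1.8,y/1.8,z)[:2].round(4)
for z in (.03,):
  print([u(303,2,z),u(345,390,z),u(441,2,z),u(459,383,z)])
print('inner bench', u(362,390,0.03),u(441,388,.03),'outer',u(330,390,.03),u(474,385,.03))
print('stop', u(280,3,0.045),u(390,3,0.045))
print('flare tips',u(328,450,.03),u(484,438,.03))
print('tray', u(0,45,.035),u(88,44,.035),u(110,292,.035),u(0,290,.035))
"
python3 -c "
from h import *
crop('scene1','sc3',370,150,600,300,3.4)"
```

```text
[array([0.5285, 0.3595]), array([0.5457, 0.153 ]), array([0.5977, 0.3597]), array([0.6142, 0.1578])]
inner bench [0.5559 0.153 ] [0.6035 0.1545] outer [0.5366 0.1529] [0.6232 0.1565]
stop [0.5194 0.3554] [0.5722 0.3556]
flare tips [0.5344 0.1133] [0.6309 0.1219]
tray [0.3757 0.3386] [0.4201 0.3392] [0.4143 0.213 ] [0.3523 0.2139]
```

View pics/sc3.png

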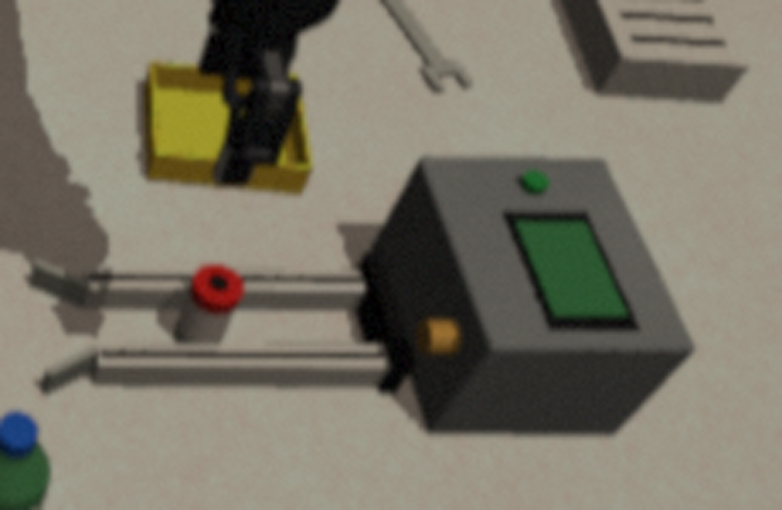

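```bash
python3 -c "
from h import *
d=load('scene0')
u=lambda x,y,z:ray(d,340+x/3,150+y/3,z)[:2].round(4)
P=[u(223,58,.035),u(354,66,.035),u(363,148,.035),u(221,142,.035)];print(P,np.mean(P,0))
print('bench',u(221,160,0),u(357,168,0))
d=load('side0');crop('side0','sd2',180,80,330,230,4)
"
```

```text
[array([0.314 , 0.2168]), array([0.313 , 0.3458]), array([0.4202, 0.3391]), array([0.4251, 0.2072])] [0.368075 0.277225]
bench [0.4173 0.2146] [0.4153 0.3442]
```

View pics/sd2.png

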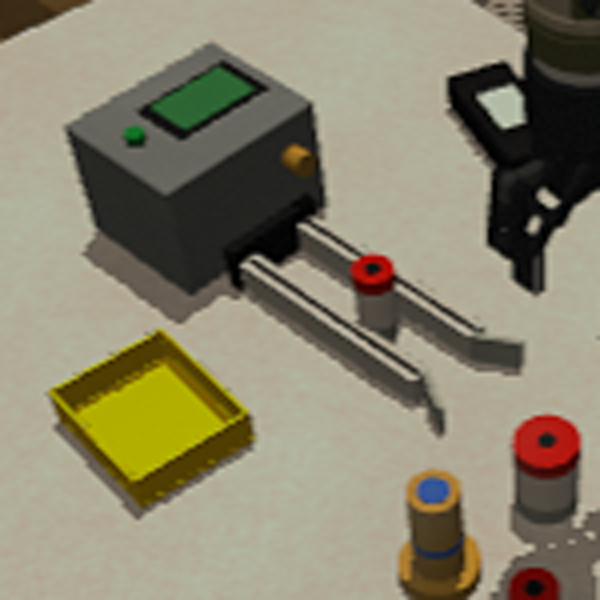

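Request:
step_arm([
  [[-0.2,4,0],0,0],
  [[-0.2,4,-6],0,0],
  [[-0.2,4,-12],0,0],
  [[-0.2,4,-17],0,0],
  [[-0.2,4,-19.2],0,0],
])

```text
clock: 1.5
tcp_pos: [0.5702, 0.2374, 0.0345]
orientation: [-0.002, 0.708, 0.706, -0.004]
wrist_force: [0.1, -0.3, 0.7]
finger_gap: 0.0856
```

Request:
step_arm([
  [[0,0,0],0,0],
  [[0,0,0],0,255],
  [[0,0,0],0,255],
  [[0,0,0],0,255],
  [[0,0,0],0,255],
], newtons=40)

```text
clock: 2.12
tcp_pos: [0.5713, 0.2376, 0.0361]
orientation: [-0.001, 0.708, 0.706, -0.002]
wrist_force: [0.6, 0.0, 6.9]
finger_gap: 0.0348
```

Request:
step_arm([
  [[0,0,5],0,255],
  [[0,0,8],0,255],
  [[-6,1,9],0,255],
  [[-12,2,9],0,255],
  [[-18,4,9],0,255],
])

```text
clock: 2.75
tcp_pos: [0.3901, 0.2773, 0.1261]
orientation: [-0.001, 0.708, 0.706, -0.002]
wrist_force: [0.5, 1.0, -0.9]
finger_gap: 0.0352
```

```bash
python3 -c "
from h import *
snap('scene','scene2');crop('scene2','c',340,100,600,300,3)
s=env.get_state();print(s['tcp_pos'],s['finger_gap'],s['wrist_force'])"
```

```text
[0.38087562 0.27778619 0.12507275] 0.0352510486685785 [-10.73192022  -0.67820335  -1.33416651]
```

View pics/c.png

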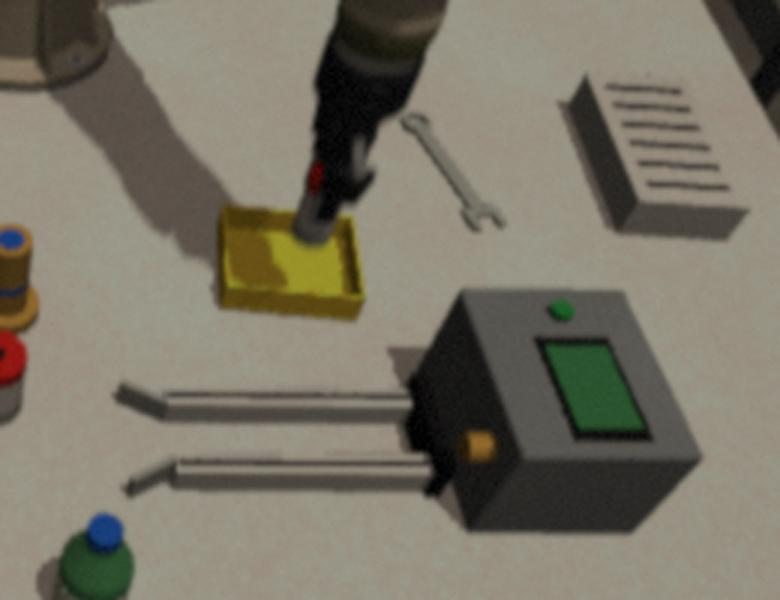

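Request:
step_arm([
  [[-1.3,0,0],0,255],
  [[-1.3,0,-4],0,255],
  [[-1.3,0,-7.5],0,255],
  [[-1.3,0,-8.2],0,255],
  [[-1.3,0,-8.2],0,255],
])

```text
clock: 3.42
tcp_pos: [0.3682, 0.2776, 0.0432]
orientation: [-0.004, 0.707, 0.707, -0.006]
wrist_force: [0.7, -1.3, -1.0]
finger_gap: 0.0351
```

Request:
step_arm([
  [[0,0,0],0,100],
  [[0,0,0],0,100],
  [[0,0,0],0,80],
  [[0,0,5],0,60],
  [[0,0,10],0,60],
])

```text
clock: 4.05
tcp_pos: [0.3677, 0.2774, 0.1443]
orientation: [-0.005, 0.707, 0.707, -0.007]
wrist_force: [0.9, 0.6, -0.8]
finger_gap: 0.0653
```

Request:
step_arm([
  [[0,-4,2],0,60],
  [[3,-10,4],0,60],
  [[6,-16,6],0,60],
  [[8,-22,8],0,60],
  [[10,-28,8],0,60],
])

```text
clock: 4.68
tcp_pos: [0.463, 0.0133, 0.2249]
orientation: [-0.003, 0.707, 0.708, -0.006]
wrist_force: [0.5, -0.1, -0.7]
finger_gap: 0.0654
```

```bash
python3 -c "
from det import *
snap('scene','scene3');reds('scene3');snap('wrist','w3');reds('w3')
s=env.get_state();print(s['tcp_pos'],s['finger_gap'],s['wrist_force'])"
```

```text
scene3 [196.2 158.7] bbox [182 155  32  10 160] ctr [ 0.3677 -0.4212] width mm 92.1
scene3 [440.9 175.5] bbox [435 170  13  12 111] ctr [0.369  0.2801] width mm 36.8
scene3 [225.2 180.2] bbox [218 174  15  14 174] ctr [ 0.4429 -0.3178] width mm 41.2
scene3 [266.4 181.8] bbox [259 175  15  15 185] ctr [ 0.4384 -0.2037] width mm 41.2
scene3 [307. 187.] bbox [301 181  13  13 134] ctr [ 0.4473 -0.0903] width mm 35.4
scene3 [167.6 186.4] bbox [164 183   9   8  54] ctr [ 0.4803 -0.467 ] width mm 24.3
scene3 [218.  211.7] bbox [210 204  17  16 208] ctr [ 0.5536 -0.3095] width mm 43.6
scene3 [256.  215.2] bbox [247 206  19  19 288] ctr [ 0.5556 -0.2102] width mm 48.6
scene3 [296.6 216.8] bbox [289 209  16  16 207] ctr [ 0.5515 -0.106 ] width mm 40.9
scene3 [338.5 218.9] bbox [329 210  20  19 299] ctr [0.5482 0.0011] width mm 51.1
w3 [406.7 186.6] bbox [ 378  158   59   57 2443] ctr [0.545  0.0019] width mm 53.4
w3 [298.1 275.1] bbox [280 256  36  38 937] ctr [ 0.4444 -0.0888] width mm 35.8
w3 [385.7 292.5] bbox [379 276  16  33 294] ctr [ 0.5322 -0.1086] width mm 16.1
w3 [294.4 359.1] bbox [273 345  39  26 579] ctr [ 0.438  -0.1918] width mm 42.4
w3 [388.4 365.5] bbox [378 355  23  23 349] ctr [ 0.5403 -0.2   ] width mm 25.0
[0.46423733 0.00987627 0.22405094] 0.06541722762711892 [-0.56071363  0.75420824 -0.3073335 ]
```

View pics/scene3.png

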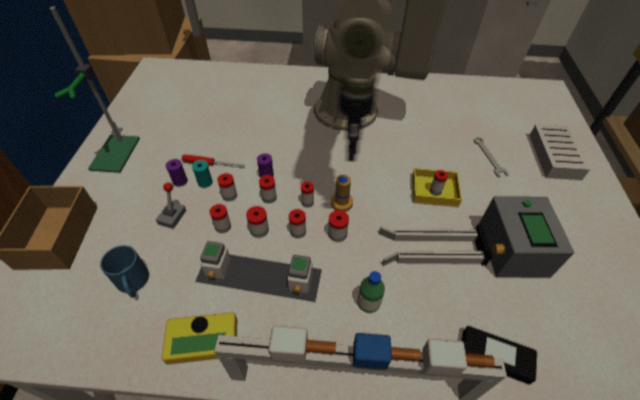

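View pics/w3.png

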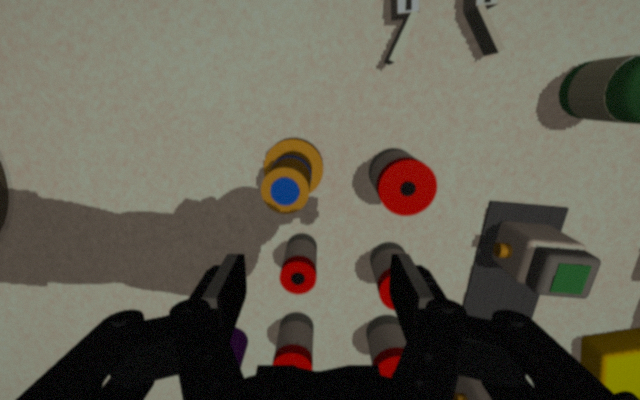

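Request:
step_arm([
  [[4,-6,0],0,60],
  [[8.4,-11.6,0],0,60],
  [[8.4,-11.6,-6],0,60],
  [[8.4,-11.6,-12],0,60],
  [[8.4,-11.6,-17],0,60],
])

```text
clock: 5.4
tcp_pos: [0.5474, -0.1057, 0.0517]
orientation: [-0.003, 0.71, 0.705, -0.007]
wrist_force: [0.1, 1.0, -1.1]
finger_gap: 0.0654
```

```bash
python3 -c "
from h import *
s=env.get_state();print(s['tcp_pos'],s['finger_gap'],s['wrist_force'])
snap('side','s4');crop('s4','c',240,120,440,280,3.5)"
```

```text
[ 0.54739367 -0.10566005  0.05167202] 0.06535260881163418 [ 0.10750811  1.03400525 -1.11127953]
```

View pics/c.png

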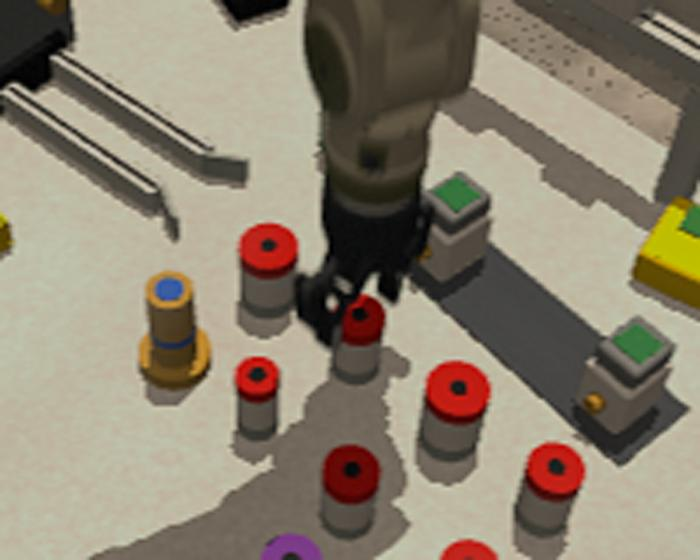

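Straddling M (D). Lower and close.

Request:
step_arm([
  [[0,0,-1.5],0,60],
  [[0,0,-1.5],0,255],
  [[0,0,-1.5],0,255],
  [[0,0,-1.5],0,255],
  [[0,0,0],0,255],
], newtons=50)

```text
clock: 6.08
tcp_pos: [0.5424, -0.1038, 0.0458]
orientation: [-0.008, 0.709, 0.705, -0.009]
wrist_force: [-0.2, -1.0, -1.3]
finger_gap: 0.0431
```

Request:
step_arm([
  [[0,0,5],0,255],
  [[0,0,10],0,255],
  [[1,6,11],0,255],
  [[2,12,11],0,255],
  [[3,18,11],0,255],
])

```text
clock: 6.7
tcp_pos: [0.573, 0.0776, 0.158]
orientation: [-0.007, 0.71, 0.704, -0.008]
wrist_force: [1.4, -0.9, -1.9]
finger_gap: 0.0427
```

Request:
step_arm([
  [[0,5,0],0,255],
  [[0,5,0],0,255],
  [[0,5,0],0,255],
])

```text
clock: 7.08
tcp_pos: [0.5731, 0.1275, 0.1589]
orientation: [-0.007, 0.71, 0.704, -0.008]
wrist_force: [-0.1, -0.2, -1.8]
finger_gap: 0.0429
```

```bash
python3 -c "
from h import *
s=env.get_state();print(s['tcp_pos'],s['finger_gap'],s['wrist_force'])
d=snap('wrist','w5');crop('w5','c',100,0,540,400,1.45)"
```

```text
[0.57306274 0.12749562 0.15888527] 0.042873532507893164 [-0.11068285 -0.17180528 -1.81926614]
```

View pics/c.png

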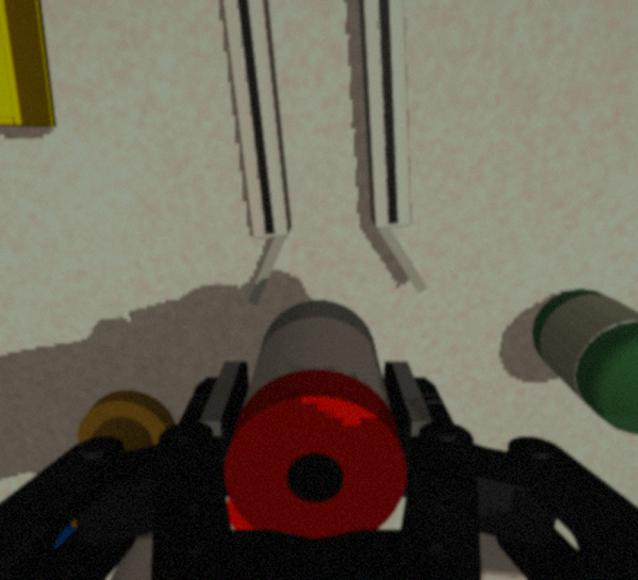

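```bash
cat > lane.py <<'E'
import numpy as np
d=np.array([.0823,-.9966]); stop=np.array([.5623,.3698]); n=np.array([.9966,.0823])
def P(s): return stop+d*s
E
python3 -c "
from h import *
from lane import *
w=load('w5');s=env.get_state();t=s['tcp_pos']
print(ray(w,317.9,327.6,t[2]+.035)-t)
u=lambda x,y,z:ray(w,100+x/1.45,y/1.45,z)[:2]
A=[u(244,2,.03),u(268,233,.03),u(386,2,.03),u(394,222,.03)]
for a in A: print(a.round(4), ((a-stop)@d).round(4),((a-stop)@n).round(4))
for k in (.25,.2,.154,.11,.066,.022): print(k,P(k).round(4))
"
```

```text
[ 0.00058879 -0.0087573   0.035     ]
[0.5359 0.2677] 0.0995 -0.0347
[0.5436 0.1524] 0.2151 -0.0365
[0.6059 0.2669] 0.1061 0.035
[0.6143 0.1584] 0.215 0.0344
0.25 [0.5829 0.1206]
0.2 [0.5788 0.1705]
0.154 [0.575  0.2163]
0.11 [0.5714 0.2602]
0.066 [0.5677 0.304 ]
0.022 [0.5641 0.3479]
```

```bash
python3 -c "
from h import *
w=load('w5');t=env.get_state()['tcp_pos']
for h in (.02,.025,.03,.035,.04): print(h,(ray(w,317.9,327.6,t[2]+h)-t)[:2],(ray(w,318,207.5,t[2]+h-.072)-t)[:2])
q=env.get_state()['orientation']
from scipy.spatial.transform import Rotation as R
print(R.from_quat(np.r_[q[1:],q[0]]).as_matrix())
"
```

```text
0.02 [ 0.00021707 -0.02044357] [-0.00091746  0.01072403]
0.025 [ 0.00034098 -0.01654815] [-0.00081018  0.01238665]
0.03 [ 0.00046488 -0.01265272] [-0.0007029   0.01404928]
0.035 [ 0.00058879 -0.0087573 ] [-0.00059562  0.0157119 ]
0.04 [ 0.00071269 -0.00486188] [-0.00048834  0.01737452]
[[ 0.00857566  0.99973297 -0.02145796]
 [ 0.99996193 -0.00860821 -0.00142512]
 [-0.00160945 -0.02144492 -0.99976874]]
```

Request:
step_arm([
  [[0.8,1.5,0],0,255],
  [[0.8,1.5,-5],0,255],
  [[0.8,1.5,-9],0,255],
  [[0.8,1.5,-11.5],0,255],
  [[0.8,1.5,-11.8],0,255],
])

```text
clock: 7.75
tcp_pos: [0.5799, 0.1412, 0.0386]
orientation: [-0.008, 0.711, 0.704, -0.01]
wrist_force: [0.3, -0.2, -1.4]
finger_gap: 0.043
```

```bash
python3 -c "
from h import *
from lane import *
s=env.get_state();t=s['tcp_pos'];print(t,s['finger_gap'],s['wrist_force'],(t[:2]-stop)@d,(t[:2]-stop)@n)
d=snap('wrist','w6');crop('w6','c',100,0,540,400,1.45)"
```

```text
[0.57988717 0.14121567 0.03860841] 0.04302676759451868 [ 0.34471637 -0.2437598  -1.38104746] 0.22925456769403446 -0.0012851154819196156
```

View pics/c.png

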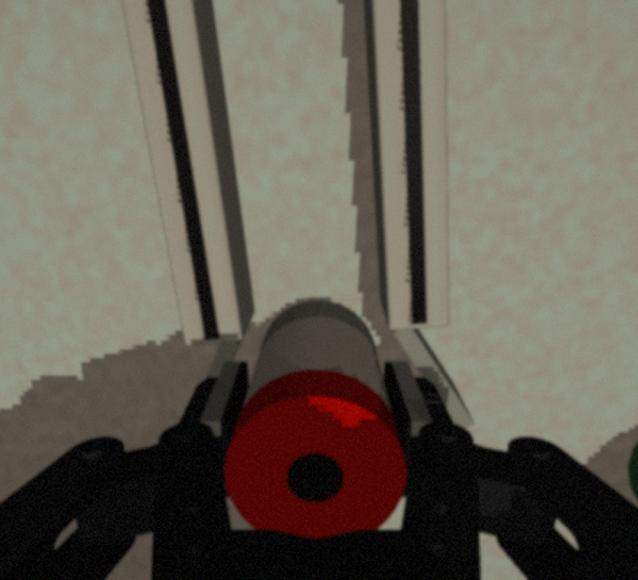

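Request:
step_arm([
  [[-0.1,2,0],0,255],
  [[-0.25,4,0],0,255],
  [[-0.4,6,0],0,255],
  [[-0.6,8,0],0,255],
  [[-0.7,10,0],0,255],
])

```text
clock: 8.43
tcp_pos: [0.5735, 0.2432, 0.0399]
orientation: [-0.008, 0.71, 0.704, -0.009]
wrist_force: [-0.4, -0.1, -1.6]
finger_gap: 0.0429
```

```bash
cat > st.py <<'E'
from h import *
from lane import *
s=env.get_state();t=s['tcp_pos'];print(t.round(4),s['finger_gap'].round(4),s['wrist_force'].round(1),'s',((t[:2]-stop)@d).round(4),'lat',((t[:2]-stop)@n).round(4),s['orientation'].round(3),s['joint_pos'].round(2))
E
python3 st.py
```

```text
Traceback (most recent call last):
  File "st.py", line 3, in <module>
    s=env.get_state();t=s['tcp_pos'];print(t.round(4),s['finger_gap'].round(4),s['wrist_force'].round(1),'s',((t[:2]-stop)@d).round(4),'lat',((t[:2]-stop)@n).round(4),s['orientation'].round(3),s['joint_pos'].round(2))
                                                      ^^^^^^^^^^^^^^^^^^^^^
AttributeError: 'float' object has no attribute 'round'
```

Request:
step_arm([
  [[-0.2,2,0],0,255],
  [[-0.35,4,0],0,255],
  [[-0.5,6,0],0,255],
  [[-0.6,7.5,0],0,255],
  [[-0.6,7.5,-0.2],0,255],
])

```text
clock: 9.05
tcp_pos: [0.5675, 0.3194, 0.0379]
orientation: [-0.008, 0.71, 0.704, -0.009]
wrist_force: [0.5, 0.2, -2.0]
finger_gap: 0.0432
```

Request:
step_arm([
  [[0,0,0],0,110],
  [[0,0,0],0,80],
  [[0,0,0],0,60],
  [[0,0,5],0,60],
  [[0,0,10],0,60],
])

```text
clock: 9.68
tcp_pos: [0.5671, 0.3188, 0.1385]
orientation: [-0.008, 0.71, 0.704, -0.009]
wrist_force: [1.2, -0.7, 0.1]
finger_gap: 0.0653
```

```bash
sed -i "s/s\['finger_gap'\].round(4)/round(float(s['finger_gap']),4)/" st.py
python3 st.py; python3 -c "
from det import *
snap('wrist','w7');reds('w7');crop('w7','c',100,0,540,400,1.45);snap('scene','scene7');reds('scene7')"
```

```text
[0.5671 0.3188 0.1385] 0.0653 [ 1.2 -0.7  0.1] s 0.0512 lat 0.0006 [-0.008  0.71   0.704 -0.009] [0.39 0.52 0.12 1.2  0.01 1.96]
w7 [319.  219.9] bbox [ 285  187   68   66 3230] ctr [0.5664 0.3153] width mm 45.2
w7 [ 36.9 268.6] bbox [   7  243   60   55 2343] ctr [0.3651 0.2781] width mm 43.7
scene7 [195.9 158.8] bbox [182 155  31  10 153] ctr [ 0.3679 -0.422 ] width mm 89.2
scene7 [440.9 175.5] bbox [435 170  13  12 111] ctr [0.3692 0.28  ] width mm 36.8
scene7 [225.1 180.1] bbox [218 174  15  14 172] ctr [ 0.4427 -0.3179] width mm 41.2
scene7 [266.4 181.7] bbox [259 175  15  15 185] ctr [ 0.4381 -0.2038] width mm 41.2
scene7 [167.6 186.4] bbox [164 183   9   8  54] ctr [ 0.4803 -0.467 ] width mm 24.3
scene7 [306.7 187.4] bbox [301 182  12  12 121] ctr [ 0.4488 -0.091 ] width mm 32.7
scene7 [218.  211.6] bbox [210 204  17  16 208] ctr [ 0.5532 -0.3096] width mm 43.6
scene7 [256.  215.1] bbox [247 207  19  18 283] ctr [ 0.5554 -0.2102] width mm 48.6
scene7 [338.4 218.9] bbox [329 210  20  19 300] ctr [0.5484 0.0008] width mm 51.1
scene7 [464.  234.6] bbox [455 227  18  17 214] ctr [0.5687 0.3142] width mm 44.9
```

View pics/c.png

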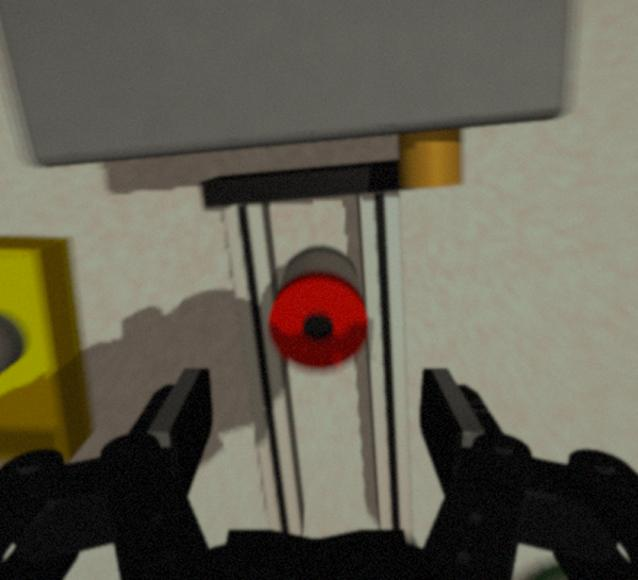

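```bash
python3 -c "
from h import *
from lane import *
w=load('w7')
for x,y,z in [(300,188,.045),(300,200,.03),(300,203,.03)]:
  a=ray(w,100+x/1.45,y/1.45,z)[:2]; print(a,(a-stop)@d,(a-stop)@n)
a=np.array([.5664,.3153]);print((a-stop)@d,(a-stop)@n)
crop('w7','c2',220,80,400,200,4)"
```

```text
[0.55783656 0.37177571] -0.0023363381700664465 -0.004285662469682371
[0.55690011 0.36435353] 0.004983542372910055 -0.005829774028636214
[0.55687376 0.36283384] 0.006495897773065993 -0.005981109280829336
0.05465212999999999 -0.0003992900000000064
```

View pics/c2.png

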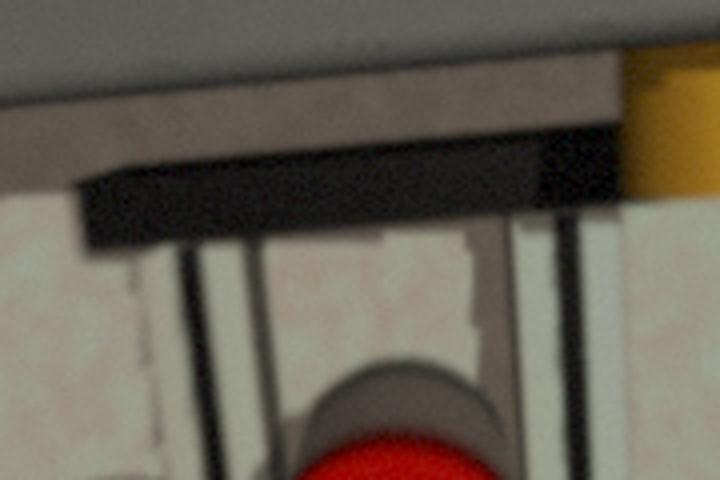

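```bash
python3 -c "
from h import *
from lane import *
w=load('w7')
for z in (.045,):
  a=ray(w,307.5,138.8,z)[:2]; print(a,(a-stop)@d,(a-stop)@n)
"
```

```text
[0.55814918 0.36550914] 0.00393466297654093 -0.0044898423817928915
```

Request:
step_arm([
  [[0,-4,5],0,60],
  [[-2,-10,8],0,60],
  [[-4,-16,9],0,60],
  [[-6,-22,9],0,60],
  [[-8,-28,9],0,60],
])

```text
clock: 10.4
tcp_pos: [0.4954, 0.0531, 0.2352]
orientation: [-0.005, 0.71, 0.704, -0.003]
wrist_force: [0.6, 0.8, 0.1]
finger_gap: 0.0651
```

Request:
step_arm([
  [[-2,-6,0],0,60],
  [[-4,-12,0],0,60],
  [[-5,-18,0],0,60],
  [[-5,-24,0],0,60],
  [[-5,-24,0],0,60],
])

```text
clock: 11.02
tcp_pos: [0.4449, -0.1912, 0.2347]
orientation: [-0.004, 0.712, 0.702, -0.003]
wrist_force: [0.1, 0.2, -0.3]
finger_gap: 0.0651
```

```bash
python3 st.py; python3 -c "
from det import *
snap('wrist','w8');reds('w8')"
```

```text
[ 0.4449 -0.1912  0.2347] 0.0651 [ 0.1  0.2 -0.3] s 0.5494 lat -0.1632 [-0.004  0.712  0.702 -0.003] [-0.57  0.14 -0.16  1.27 -0.    1.02]
w8 [316.1  66.2] bbox [ 295   44   43   46 1344] ctr [ 0.4435 -0.0913] width mm 36.5
w8 [308.7 192.9] bbox [ 286  170   46   47 1608] ctr [ 0.4346 -0.2027] width mm 43.5
w8 [430.9 199.3] bbox [ 403  172   57   55 2252] ctr [ 0.5503 -0.2105] width mm 53.8
w8 [314.7 298.1] bbox [ 294  276   41   43 1270] ctr [ 0.4383 -0.3171] width mm 42.9
w8 [438.1 283.1] bbox [434 276   9  16  47] ctr [ 0.5653 -0.3004] width mm 9.2
```

View pics/w8.png

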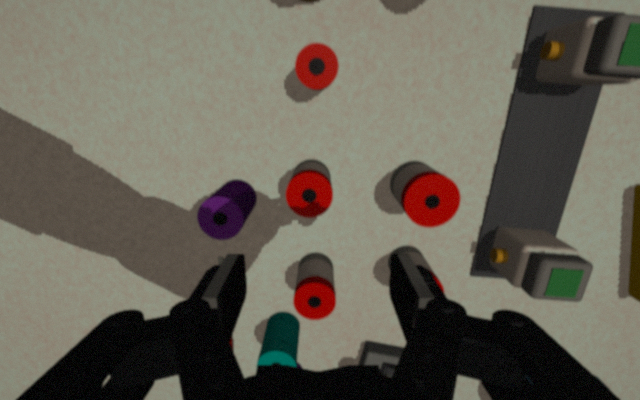

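Request:
step_arm([
  [[-1,-1.5,0],0,60],
  [[-1,-1.5,-6],0,60],
  [[-1,-1.5,-12],0,60],
  [[-1,-1.5,-18],0,60],
  [[-1,-1.5,-19.8],0,60],
])

```text
clock: 11.7
tcp_pos: [0.4319, -0.2004, 0.033]
orientation: [-0.009, 0.711, 0.703, -0.003]
wrist_force: [0.8, 0.0, 0.3]
finger_gap: 0.0653
```

Request:
step_arm([
  [[0,0,0],0,255],
  [[0,0,0],0,255],
  [[0,0,0],0,255],
  [[0,0,0],0,255],
  [[0,0,3],0,255],
])

```text
clock: 12.32
tcp_pos: [0.4303, -0.1994, 0.062]
orientation: [-0.011, 0.711, 0.703, -0.004]
wrist_force: [0.2, 0.2, -0.6]
finger_gap: 0.0431
```

```bash
python3 st.py
```

```text
[ 0.4303 -0.1994  0.062 ] 0.0431 [ 0.2  0.2 -0.6] s 0.5564 lat -0.1784 [-0.011  0.711  0.703 -0.004] [-0.6   0.26 -0.47  0.86 -0.    0.98]
```

Request:
step_arm([
  [[0,0,5],0,255],
  [[2,4,10],0,255],
  [[4,9,11],0,255],
  [[7,14,11],0,255],
  [[10,20,11],0,255],
])

```text
clock: 12.95
tcp_pos: [0.5295, -0.0024, 0.1732]
orientation: [-0.009, 0.711, 0.703, -0.003]
wrist_force: [1.0, -0.5, -2.0]
finger_gap: 0.0429
```

Request:
step_arm([
  [[2,5,0],0,255],
  [[4,10,0],0,255],
  [[5,14,0],0,255],
  [[5,14,0],0,255],
])

```text
clock: 13.45
tcp_pos: [0.5799, 0.1403, 0.1731]
orientation: [-0.009, 0.71, 0.704, -0.003]
wrist_force: [-0.0, -0.4, -2.5]
finger_gap: 0.0429
```

```bash
python3 st.py;python3 -c "
from det import *
snap('wrist','w9');crop('w9','c',100,0,540,400,1.45)
snap('side','s9');crop('s9','c2',200,80,440,340,2.3)"
```

```text
[0.5799 0.1403 0.1731] 0.0429 [-0.  -0.4 -2.5] s 0.2301 lat -0.0014 [-0.009  0.71   0.704 -0.003] [0.1  0.39 0.01 1.21 0.01 1.68]
```

View pics/c.png

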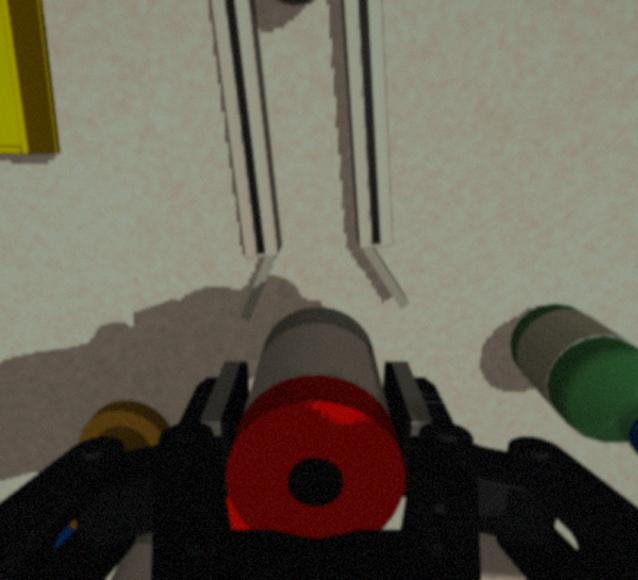

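View pics/c2.png

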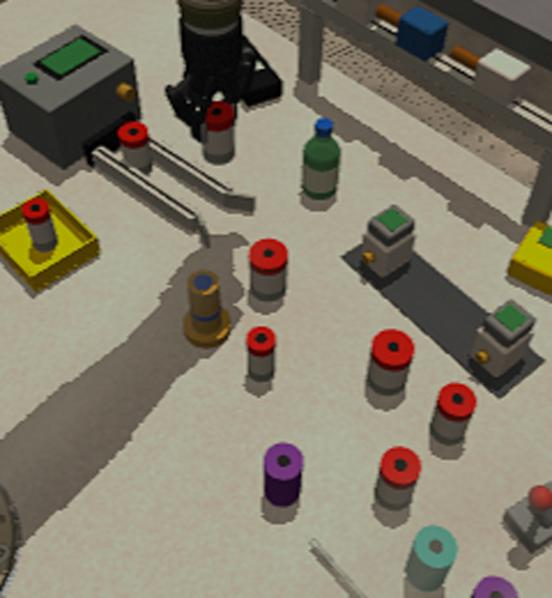

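Request:
step_arm([
  [[0.2,0.3,0],0,255],
  [[0.2,0.3,-5],0,255],
  [[0.2,0.3,-10],0,255],
  [[0.2,0.3,-13],0,255],
  [[0.2,0.3,-13.4],0,255],
])

```text
clock: 14.18
tcp_pos: [0.5791, 0.1393, 0.0369]
orientation: [-0.011, 0.712, 0.702, -0.006]
wrist_force: [-0.3, 0.9, 0.0]
finger_gap: 0.0429
```

Request:
step_arm([
  [[0,0.3,0],0,255],
  [[-0.1,1.5,0],0,255],
  [[-0.2,2.5,0],0,255],
])

```text
clock: 14.55
tcp_pos: [0.5781, 0.1654, 0.0384]
orientation: [-0.01, 0.712, 0.702, -0.004]
wrist_force: [0.5, 0.6, -1.2]
finger_gap: 0.0432
```

```bash
python3 st.py;python3 -c "
from det import *
snap('wrist','w10');crop('w10','c',100,0,540,400,1.45)"
```

```text
[0.5781 0.1654 0.0384] 0.0432 [ 0.5  0.6 -1.2] s 0.205 lat -0.0011 [-0.01   0.712  0.702 -0.004] [ 0.14  0.5  -0.17  0.92  0.01  1.72]
```

View pics/c.png

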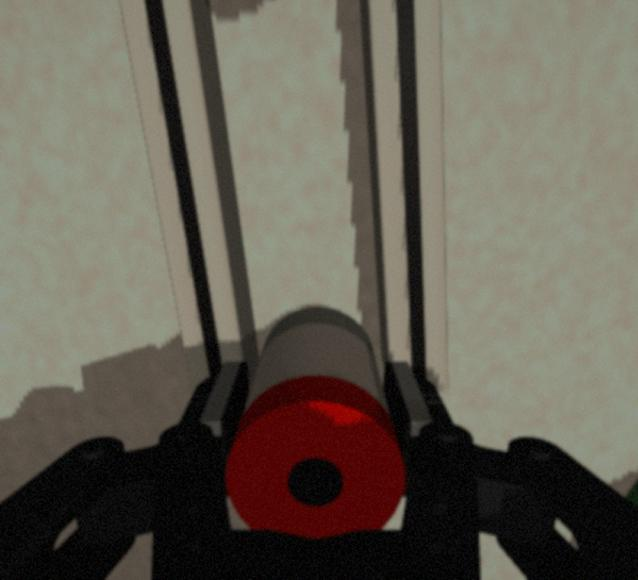

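Request:
step_arm([
  [[-0.1,2,0],0,255],
  [[-0.25,4,0],0,255],
  [[-0.4,6,0],0,255],
  [[-0.55,8,-0.2],0,255],
  [[-0.65,9,-0.3],0,255],
])

```text
clock: 15.22
tcp_pos: [0.5707, 0.2583, 0.0348]
orientation: [-0.011, 0.711, 0.703, -0.004]
wrist_force: [-0.3, 0.1, -1.6]
finger_gap: 0.0431
```

Request:
step_arm([
  [[-0.1,1,-0.1],0,255],
  [[-0.2,2,-0.1],0,255],
  [[-0.25,3,-0.1],0,255],
  [[-0.3,4,-0.1],0,255],
  [[-0.4,4.7,-0.1],0,255],
])

```text
clock: 15.85
tcp_pos: [0.5668, 0.3058, 0.0338]
orientation: [-0.011, 0.711, 0.703, -0.004]
wrist_force: [-0.0, 0.1, -2.2]
finger_gap: 0.0429
```

```bash
python3 st.py
```

```text
[0.5668 0.3058 0.0338] 0.0429 [-0.   0.1 -2.2] s 0.0641 lat -0.0008 [-0.011  0.711  0.703 -0.004] [ 0.36  0.57 -0.05  0.96  0.02  1.94]
```

Request:
step_arm([
  [[0,0.2,0],0,255],
  [[0,0.4,0],0,255],
  [[0,0.4,0],0,255],
])

```text
clock: 16.23
tcp_pos: [0.5668, 0.3089, 0.0339]
orientation: [-0.01, 0.711, 0.703, -0.005]
wrist_force: [0.5, -3.7, -0.0]
finger_gap: 0.0427
```

Request:
step_arm([
  [[0,0.2,0],0,255],
  [[0,0.4,0],0,255],
  [[0,0.4,0],0,255],
])

```text
clock: 16.6
tcp_pos: [0.5673, 0.3091, 0.0341]
orientation: [-0.008, 0.712, 0.702, -0.007]
wrist_force: [0.1, -14.2, 2.8]
finger_gap: 0.0432
```

Request:
step_arm([
  [[0,-0.1,0],0,110],
  [[0,-0.1,0],0,80],
  [[0,-0.1,0],0,60],
  [[0,-0.1,5],0,60],
  [[0,-0.1,10],0,60],
])

```text
clock: 17.23
tcp_pos: [0.5666, 0.3085, 0.1346]
orientation: [-0.008, 0.712, 0.702, -0.008]
wrist_force: [0.9, 1.2, 0.1]
finger_gap: 0.065
```

Request:
step_arm([
  [[0,-5,5],0,60],
  [[-3,-10,9],0,60],
  [[-5,-16,9],0,60],
  [[-7,-22,9],0,60],
  [[-8,-28,9],0,60],
])

```text
clock: 17.85
tcp_pos: [0.4883, 0.04, 0.2252]
orientation: [-0.008, 0.711, 0.703, -0.007]
wrist_force: [0.3, -0.5, 0.5]
finger_gap: 0.0649
```

```bash
python3 st.py;python3 -c "
from det import *
snap('scene','scene11');reds('scene11');crop('scene11','c',150,130,550,330,2)"
```

```text
[0.4883 0.04   0.2252] 0.0649 [ 0.3 -0.5  0.5] s 0.3226 lat -0.1008 [-0.008  0.711  0.703 -0.007] [-0.08  0.17 -0.16  1.27 -0.    1.5 ]
scene11 [196.  158.8] bbox [182 155  32  10 156] ctr [ 0.3679 -0.4216] width mm 92.1
scene11 [440.9 175.6] bbox [435 171  13  11 110] ctr [0.3692 0.2801] width mm 36.8
scene11 [225.1 180.1] bbox [218 174  15  14 172] ctr [ 0.4427 -0.3179] width mm 41.2
scene11 [307.1 187.1] bbox [301 181  13  13 136] ctr [ 0.4475 -0.0902] width mm 35.4
scene11 [167.6 186.5] bbox [164 183   8   8  53] ctr [ 0.4803 -0.4672] width mm 21.6
scene11 [218.  211.7] bbox [210 204  17  16 208] ctr [ 0.5536 -0.3095] width mm 43.6
scene11 [256.  215.2] bbox [247 207  19  18 286] ctr [ 0.5557 -0.2102] width mm 48.6
scene11 [338.4 218.8] bbox [329 210  20  19 300] ctr [0.5481 0.0009] width mm 51.1
scene11 [468.3 234.7] bbox [449 226  38  18 499] ctr [0.568  0.3248] width mm 94.9
```

View pics/c.png

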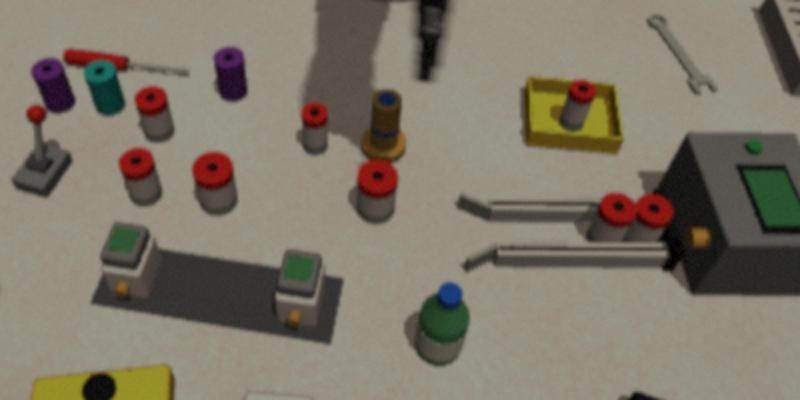

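Request:
step_arm([
  [[-1,-6,0],0,60],
  [[-2,-12,0],0,60],
  [[-3,-18,0],0,60],
  [[-4,-24,0],0,60],
  [[-4.5,-29,0],0,60],
])

```text
clock: 18.52
tcp_pos: [0.4419, -0.2583, 0.2254]
orientation: [-0.006, 0.714, 0.7, -0.009]
wrist_force: [1.2, 1.1, 0.1]
finger_gap: 0.0652
```

Request:
step_arm([
  [[0,-5,0],0,60],
  [[0,-6,0],0,60],
  [[0,-6,0],0,60],
])

```text
clock: 18.9
tcp_pos: [0.4419, -0.3183, 0.2252]
orientation: [-0.007, 0.714, 0.7, -0.009]
wrist_force: [0.2, 0.4, 0.6]
finger_gap: 0.065
```

```bash
python3 st.py;python3 -c "
from det import *
snap('wrist','w12');reds('w12')"
```

```text
[ 0.4419 -0.3183  0.2252] 0.065 [0.2 0.4 0.6] s 0.6758 lat -0.1766 [-0.007  0.714  0.7   -0.009] [-0.76  0.27 -0.03  1.29 -0.02  0.83]
w12 [454.2  52.2] bbox [ 421   18   68   70 3471] ctr [ 0.5505 -0.2117] width mm 54.3
w12 [440.7 173.5] bbox [ 415  149   52   50 1822] ctr [ 0.5487 -0.3113] width mm 46.1
w12 [316.5 183.6] bbox [ 292  159   49   50 1764] ctr [ 0.4375 -0.3191] width mm 44.5
w12 [212.4 253.8] bbox [205 240  18  32 418] ctr [ 0.3343 -0.3885] width mm 17.7
w12 [387.6 326.5] bbox [375 314  27  26 515] ctr [ 0.5084 -0.4733] width mm 27.9
```

View pics/w12.png

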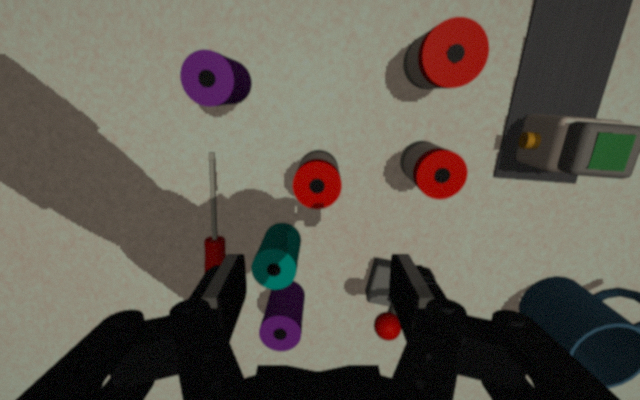

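Request:
step_arm([
  [[-0.3,-0.4,-3],0,60],
  [[-0.3,-0.4,-8],0,60],
  [[-0.3,-0.4,-13],0,60],
  [[-0.3,-0.4,-15],0,60],
  [[-0.3,-0.4,-15],0,60],
])

```text
clock: 19.58
tcp_pos: [0.4382, -0.3185, 0.0739]
orientation: [-0.009, 0.713, 0.701, -0.008]
wrist_force: [-0.1, -0.1, 0.6]
finger_gap: 0.0655
```

```bash
python3 st.py
```

```text
[ 0.4382 -0.3185  0.0739] 0.0655 [-0.1 -0.1  0.6] s 0.6757 lat -0.1804 [-0.009  0.713  0.701 -0.008] [-0.77  0.36 -0.29  0.94 -0.02  0.82]
```

Request:
step_arm([
  [[0,-0.5,-2],0,60],
  [[0,-0.5,-3.8],0,60],
  [[0,-0.5,-3.8],0,60],
])

```text
clock: 19.95
tcp_pos: [0.4384, -0.3225, 0.0364]
orientation: [-0.009, 0.712, 0.702, -0.008]
wrist_force: [-0.4, -0.2, 0.2]
finger_gap: 0.0656
```

Request:
step_arm([
  [[0,0,0],0,255],
  [[0,0,0],0,255],
  [[0,0,0],0,255],
  [[0,0,0],0,255],
  [[0,0,3],0,255],
])

```text
clock: 20.58
tcp_pos: [0.4371, -0.3211, 0.0654]
orientation: [-0.011, 0.712, 0.702, -0.008]
wrist_force: [0.3, 0.9, -1.5]
finger_gap: 0.0426
```

Request:
step_arm([
  [[0,0,5],0,255],
  [[0,2,10],0,255],
  [[2,8,12],0,255],
  [[4,14,12],0,255],
  [[6,20,12],0,255],
])

```text
clock: 21.2
tcp_pos: [0.4962, -0.1246, 0.1865]
orientation: [-0.01, 0.713, 0.702, -0.008]
wrist_force: [0.9, -0.0, -2.4]
finger_gap: 0.0432
```

```bash
python3 st.py
```

```text
[ 0.4962 -0.1246  0.1865] 0.0432 [ 0.9 -0.  -2.4] s 0.4873 lat -0.1066 [-0.01   0.713  0.702 -0.008] [-0.4   0.23 -0.18  1.19 -0.01  1.19]
```

Request:
step_arm(series="[[[2, 6, 0], 0, 255], [[4, 12, 0], 0, 255], [[6, 18, 0], 0, 255], [[8, 24, 0], 0, 255], [[8.4, 26.3, -1]], 0, 255]]")

```text
step_arm: Invalid argument: series='[[[2, 6, 0], 0, 255], [[4, 12, 0], 0, 255], [[6, 18, 0], 0, 255], [[8, 24, 0], 0, 255], [[8.4, 26.3, -1]], 0, 255]]' is not valid JSON
```

Request:
step_arm([
  [[2,6,0],0,255],
  [[4,12,0],0,255],
  [[6,18,0],0,255],
  [[8,24,0],0,255],
  [[8.4,26.3,-1],0,255],
])

```text
clock: 21.82
tcp_pos: [0.5813, 0.1419, 0.1773]
orientation: [-0.009, 0.711, 0.703, -0.007]
wrist_force: [0.7, -0.7, -2.6]
finger_gap: 0.0432
```

Request:
step_arm([
  [[0.1,0.2,-4],0,255],
  [[0.1,0.2,-8],0,255],
  [[0.1,0.2,-11.5],0,255],
  [[0.1,0.2,-12],0,255],
  [[0.1,0.2,-12],0,255],
])

```text
clock: 22.45
tcp_pos: [0.5827, 0.1439, 0.0581]
orientation: [-0.009, 0.711, 0.703, -0.007]
wrist_force: [0.8, 0.3, -2.0]
finger_gap: 0.0429
```

```bash
python3 st.py;python3 -c "
from det import *
snap('wrist','w13');crop('w13','c',100,0,540,400,1.45)"
```

```text
[0.5827 0.1439 0.0581] 0.0429 [ 0.8  0.3 -2. ] s 0.2269 lat 0.0017 [-0.009  0.711  0.703 -0.007] [ 0.11  0.48 -0.14  0.97  0.01  1.69]
```

View pics/c.png

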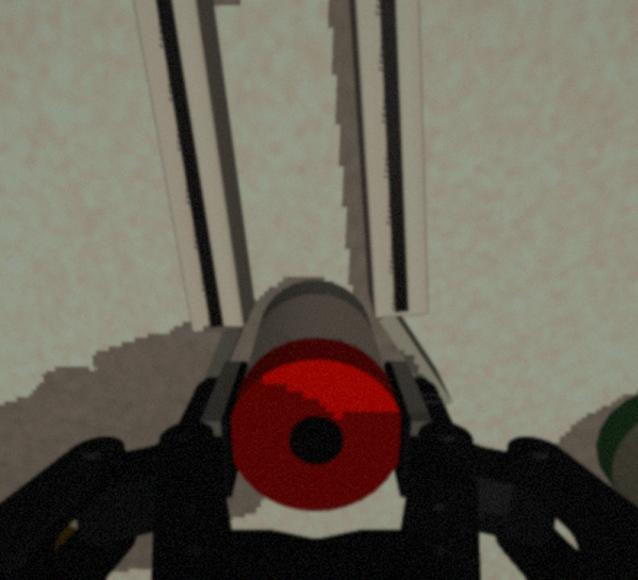

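Request:
step_arm([
  [[-0.2,0,-1],0,255],
  [[-0.2,0,-2],0,255],
  [[-0.2,0,-2],0,255],
  [[-0.3,1,-2],0,255],
  [[-0.4,2,-2],0,255],
])

```text
clock: 23.12
tcp_pos: [0.5792, 0.1646, 0.0389]
orientation: [-0.009, 0.711, 0.703, -0.006]
wrist_force: [0.1, 0.1, -1.7]
finger_gap: 0.0425
```

Request:
step_arm([
  [[-0.1,1.5,0],0,255],
  [[-0.2,3,0],0,255],
  [[-0.3,4,0],0,255],
])

```text
clock: 23.5
tcp_pos: [0.576, 0.2061, 0.0389]
orientation: [-0.009, 0.711, 0.703, -0.006]
wrist_force: [-0.9, -0.0, -1.7]
finger_gap: 0.0431
```

```bash
python3 st.py
```

```text
[0.576  0.2061 0.0389] 0.0431 [-0.9 -0.  -1.7] s 0.1642 lat 0.0002 [-0.009  0.711  0.703 -0.006] [ 0.21  0.52 -0.14  0.94  0.01  1.79]
```

Request:
step_arm([
  [[-0.1,1.5,-0.1],0,255],
  [[-0.2,3,-0.2],0,255],
  [[-0.3,4,-0.2],0,255],
  [[-0.35,4.5,-0.2],0,255],
])

```text
clock: 24.0
tcp_pos: [0.5738, 0.2516, 0.0382]
orientation: [-0.007, 0.711, 0.703, -0.005]
wrist_force: [1.2, -4.5, 5.5]
finger_gap: 0.0424
```

Request:
step_arm([
  [[0,0.3,0],0,255],
  [[0,0.6,0],0,255],
  [[0,0.8,0],0,255],
])

```text
clock: 24.38
tcp_pos: [0.5736, 0.257, 0.0383]
orientation: [-0.005, 0.712, 0.703, -0.007]
wrist_force: [0.3, -14.1, 5.2]
finger_gap: 0.0429
```

```bash
python3 st.py
```

```text
[0.5736 0.257  0.0383] 0.0429 [  0.3 -14.1   5.2] s 0.1134 lat 0.002 [-0.005  0.712  0.703 -0.007] [ 0.29  0.54 -0.09  0.95  0.    1.88]
```

Request:
step_arm([
  [[0,-0.1,0],0,110],
  [[0,-0.1,0],0,80],
  [[0,-0.1,0],0,60],
  [[0,-0.1,5],0,60],
  [[0,-0.1,10],0,60],
])

```text
clock: 25.0
tcp_pos: [0.573, 0.2561, 0.1386]
orientation: [-0.006, 0.711, 0.703, -0.008]
wrist_force: [-0.2, 0.6, 0.9]
finger_gap: 0.0651
```

```bash
python3 st.py;python3 -c "
from det import *
snap('wrist','w14');reds('w14');crop('w14','c',100,0,540,400,1.45)"
```

```text
[0.573  0.2561 0.1386] 0.0651 [-0.2  0.6  0.9] s 0.1142 lat 0.0013 [-0.006  0.711  0.703 -0.008] [0.29 0.47 0.05 1.17 0.   1.87]
w14 [309.3 131.8] bbox [  265    24    88   221 12226] ctr [0.5672 0.3103] width mm 54.1
w14 [ 12.8 184.4] bbox [   0  156   32   58 1451] ctr [0.3721 0.2784] width mm 21.4
```

View pics/c.png

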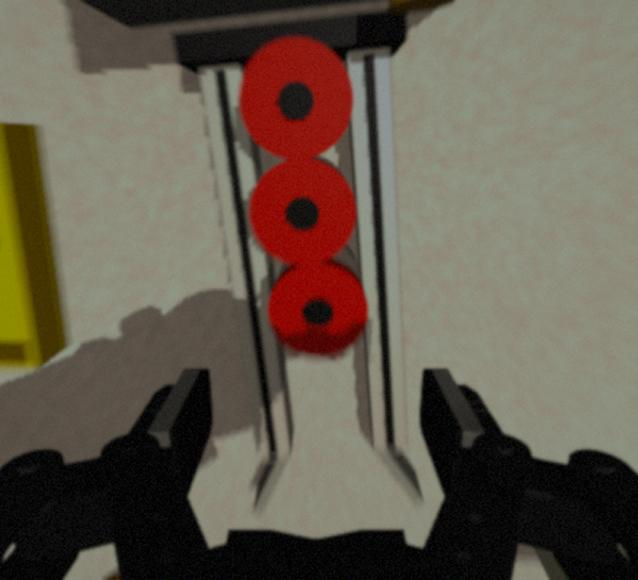

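Request:
step_arm([
  [[0,-5,4],0,60],
  [[0,-11,8],0,60],
  [[0,-17,8.5],0,60],
  [[-1,-23,8.5],0,60],
  [[-1,-29,8.5],0,60],
])

```text
clock: 25.68
tcp_pos: [0.5666, -0.0268, 0.2325]
orientation: [-0.003, 0.711, 0.703, -0.002]
wrist_force: [0.6, -0.1, 0.1]
finger_gap: 0.0654
```

Request:
step_arm([
  [[0,-6,0],0,60],
  [[-0.5,-12,0],0,60],
  [[-1,-18,0],0,60],
  [[-1,-24,0],0,60],
  [[-1,-28,0],0,60],
])

```text
clock: 26.3
tcp_pos: [0.5563, -0.3095, 0.2322]
orientation: [-0.003, 0.712, 0.702, -0.002]
wrist_force: [0.5, 0.3, 0.3]
finger_gap: 0.0656
```

Request:
step_arm([
  [[0,0,0],0,60],
])

```text
clock: 26.42
tcp_pos: [0.5561, -0.3124, 0.2313]
orientation: [-0.003, 0.713, 0.701, -0.002]
wrist_force: [0.1, -0.3, -0.2]
finger_gap: 0.0656
```

```bash
python3 st.py;python3 -c "
from det import *
snap('wrist','w15');reds('w15')
w=load('w14')
for x,y in ((296,101),(302,213),(318,312)): print(ray(w,100+x/1.45,y/1.45,.072))"
```

```text
[ 0.5561 -0.3124  0.2313] 0.0656 [ 0.1 -0.3 -0.2] s 0.6794 lat -0.0624 [-0.003  0.713  0.701 -0.002] [-0.64  0.45  0.24  1.37 -0.    0.95]
w15 [310.5  64.8] bbox [ 280   32   62   67 3070] ctr [ 0.5508 -0.2118] width mm 51.9
w15 [311.  180.3] bbox [ 287  156   48   49 1701] ctr [ 0.549 -0.311] width mm 44.4
w15 [119.2 280.6] bbox [ 106  246   29   68 1244] ctr [ 0.3508 -0.4132] width mm 29.7
w15 [266.  328.4] bbox [254 316  25  26 494] ctr [ 0.4972 -0.4728] width mm 26.7
[0.56485452 0.34597642 0.072     ]
[0.56635016 0.30108076 0.072     ]
[0.57274008 0.25593069 0.072     ]
```

View pics/w15.png

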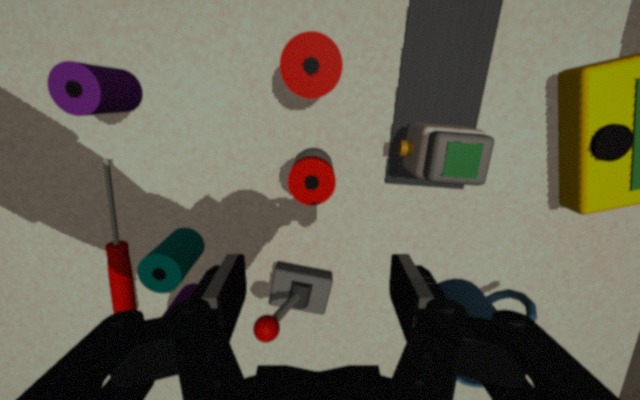

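Request:
step_arm([
  [[-0.7,-0.3,-3],0,60],
  [[-0.7,-0.3,-9],0,60],
  [[-0.7,-0.3,-14],0,60],
  [[-0.7,-0.3,-15.5],0,60],
  [[-0.7,-0.3,-15.5],0,60],
])

```text
clock: 27.1
tcp_pos: [0.5491, -0.3128, 0.0764]
orientation: [-0.004, 0.712, 0.702, -0.002]
wrist_force: [-0.3, 0.8, -0.1]
finger_gap: 0.0651
```

```bash
python3 st.py
```

```text
[ 0.5491 -0.3128  0.0764] 0.0651 [-0.3  0.8 -0.1] s 0.6792 lat -0.0693 [-0.004  0.712  0.702 -0.002] [-0.64  0.51 -0.05  1.02 -0.    0.94]
```

Request:
step_arm([
  [[0,-0.2,-2],0,60],
  [[0,-0.2,-4],0,60],
  [[0,-0.2,-4],0,60],
  [[0,-0.2,-4],0,255],
  [[0,-0.2,-4],0,255],
])

```text
clock: 27.72
tcp_pos: [0.5505, -0.3157, 0.039]
orientation: [-0.002, 0.712, 0.702, -0.002]
wrist_force: [-0.9, 0.7, 7.7]
finger_gap: 0.0428
```

Request:
step_arm([
  [[0,0,0],0,255],
  [[0,0,0],0,255],
  [[0,0,5],0,255],
  [[0,0,10],0,255],
  [[0,3,13],0,255],
])

```text
clock: 28.35
tcp_pos: [0.5513, -0.2877, 0.1713]
orientation: [0.0, 0.713, 0.701, -0.002]
wrist_force: [1.2, 0.4, -2.9]
finger_gap: 0.0426
```

```bash
python3 st.py
```

```text
[ 0.5513 -0.2877  0.1713] 0.0426 [ 1.2  0.4 -2.9] s 0.6544 lat -0.0651 [ 0.     0.713  0.701 -0.002] [-0.61  0.43  0.06  1.21 -0.    0.98]
```

Request:
step_arm([
  [[0.5,6,0],0,255],
  [[1,12,0],0,255],
  [[1.5,18,0],0,255],
  [[2,24,0],0,255],
  [[2.4,30,0],0,255],
])

```text
clock: 28.98
tcp_pos: [0.575, 0.0142, 0.171]
orientation: [0.0, 0.713, 0.701, -0.002]
wrist_force: [1.3, 0.1, -2.6]
finger_gap: 0.0431
```

Request:
step_arm([
  [[0.4,6,0],0,255],
  [[0.7,11,0],0,255],
  [[0.7,13,0],0,255],
  [[0.7,13,-5],0,255],
  [[0.7,13,-9],0,255],
])

```text
clock: 29.6
tcp_pos: [0.5816, 0.1441, 0.0795]
orientation: [0.0, 0.713, 0.701, -0.002]
wrist_force: [-0.1, -0.7, -2.6]
finger_gap: 0.0427
```

```bash
python3 st.py;python3 -c "
from det import *
snap('wrist','w16');crop('w16','c',100,0,540,400,1.45)"
```

```text
[0.5816 0.1441 0.0795] 0.0427 [-0.1 -0.7 -2.6] s 0.2266 lat 0.0007 [ 0.     0.713  0.701 -0.002] [ 0.11  0.45 -0.14  0.99 -0.    1.7 ]
```

View pics/c.png

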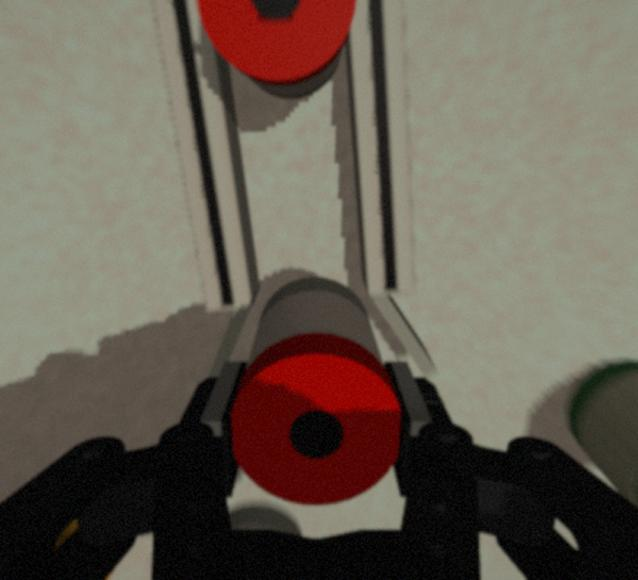

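Request:
step_arm([
  [[-0.1,0,-2],0,255],
  [[-0.1,0,-3.8],0,255],
  [[-0.1,0.3,-3.8],0,255],
  [[-0.2,1.5,-3.8],0,255],
  [[-0.3,3,-3.8],0,255],
])

```text
clock: 30.28
tcp_pos: [0.5754, 0.1736, 0.0362]
orientation: [-0.002, 0.714, 0.7, -0.005]
wrist_force: [1.1, -1.0, -0.3]
finger_gap: 0.0425
```

Request:
step_arm([
  [[-0.1,1,0],0,255],
  [[-0.2,2,0],0,255],
  [[-0.2,2.5,-0.1],0,255],
])

```text
clock: 30.65
tcp_pos: [0.5737, 0.1986, 0.0361]
orientation: [-0.001, 0.714, 0.701, -0.006]
wrist_force: [-1.7, -5.3, 10.1]
finger_gap: 0.0431
```

```bash
python3 st.py
```

```text
[0.5737 0.1986 0.0361] 0.0431 [-1.7 -5.3 10.1] s 0.1716 lat -0.0027 [-0.001  0.714  0.701 -0.006] [ 0.2   0.51 -0.16  0.91 -0.    1.79]
```

Request:
step_arm([
  [[0.1,0,0.2],0,255],
  [[0.2,0.5,0.2],0,255],
  [[0.1,1.2,0.2],0,255],
  [[0.1,1.7,0.2],0,255],
])

```text
clock: 31.15
tcp_pos: [0.5746, 0.212, 0.038]
orientation: [0.002, 0.714, 0.7, -0.009]
wrist_force: [1.6, -21.8, 3.1]
finger_gap: 0.0428
```

```bash
python3 st.py
```

```text
[0.5746 0.212  0.038 ] 0.0428 [  1.6 -21.8   3.1] s 0.1582 lat -0.0007 [ 0.002  0.714  0.7   -0.009] [ 0.23  0.51 -0.14  0.93 -0.01  1.82]
```

Request:
step_arm([
  [[0,-0.1,0],0,110],
  [[0,-0.1,0],0,80],
  [[0,-0.1,0],0,60],
  [[0,-0.1,5],0,60],
  [[0,-0.1,10],0,60],
])

```text
clock: 31.78
tcp_pos: [0.574, 0.2112, 0.1385]
orientation: [0.002, 0.714, 0.7, -0.01]
wrist_force: [0.4, -0.0, 0.1]
finger_gap: 0.0651
```

```bash
python3 st.py;python3 -c "
from det import *
snap('wrist','w17');crop('w17','c',100,0,540,400,1.45);snap('scene','scene17');crop('scene17','c2',150,130,550,330,2);reds('scene17')"
```

```text
[0.574  0.2112 0.1385] 0.0651 [ 0.4 -0.   0.1] s 0.159 lat -0.0014 [ 0.002  0.714  0.7   -0.01 ] [ 0.23  0.44 -0.    1.15 -0.01  1.82]
scene17 [196.1 158.8] bbox [182 155  32  10 157] ctr [ 0.368  -0.4214] width mm 92.1
scene17 [167.7 186.5] bbox [164 183   9   8  55] ctr [ 0.4804 -0.4668] width mm 24.3
scene17 [306.7 187.4] bbox [301 182  12  12 121] ctr [ 0.4488 -0.091 ] width mm 32.7
scene17 [256.  215.1] bbox [247 207  19  18 285] ctr [ 0.5556 -0.2102] width mm 48.6
scene17 [338.3 219. ] bbox [329 210  20  19 302] ctr [0.5486 0.0006] width mm 51.0
scene17 [451.3 234.8] bbox [415 226  72  18 989] ctr [0.5722 0.2827] width mm 179.5
```

View pics/c.png

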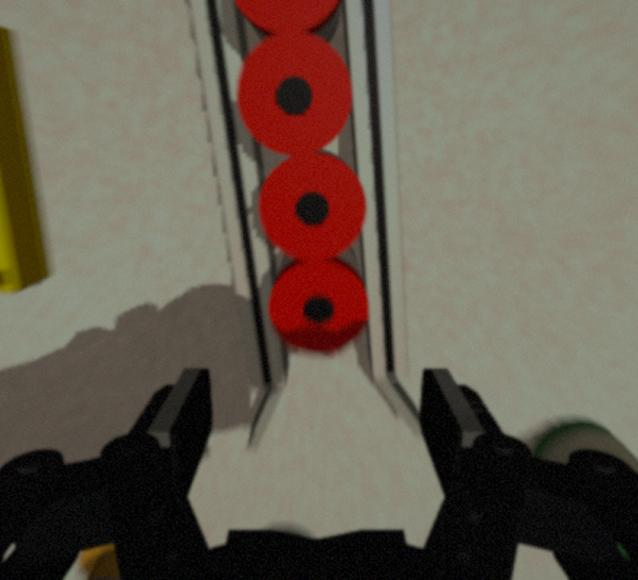

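View pics/c2.png

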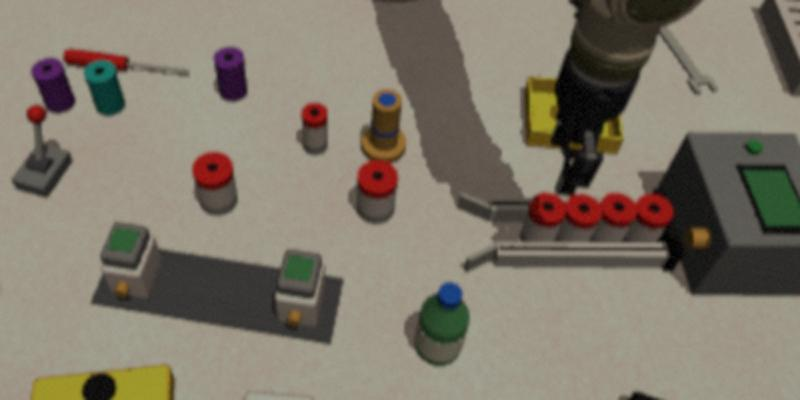

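Request:
step_arm([
  [[0,0,5],0,60],
  [[-3,-6,9],0,60],
  [[-6,-12,9.5],0,60],
  [[-10,-17,9.5],0,60],
  [[-13,-21,9.5],0,60],
])

```text
clock: 32.5
tcp_pos: [0.4518, 0.0072, 0.2394]
orientation: [0.005, 0.714, 0.7, -0.004]
wrist_force: [0.4, -0.4, 0.4]
finger_gap: 0.0653
```

Request:
step_arm([
  [[0,0,0],0,60],
  [[0,0,0],0,60],
])

```text
clock: 32.75
tcp_pos: [0.4522, 0.0071, 0.2396]
orientation: [0.006, 0.714, 0.7, -0.003]
wrist_force: [-0.1, 0.9, 0.6]
finger_gap: 0.0651
```

```bash
python3 st.py;python3 -c "
from det import *
for n in ('wrist','scene','side'):
  snap(n,n+'18')
  d=load(n+'18');h=cv2.cvtColor(d['f'],cv2.COLOR_RGB2HSV)
  m=((h[...,0]>105)&(h[...,0]<125)&(h[...,1]>140)&(h[...,2]>70)).astype(np.uint8)
  k,l,s,c=cv2.connectedComponentsWithStats(m)
  for i in range(1,k):
    if s[i,4]>15: print(n,c[i].round(1),s[i],ray(d,*c[i],.1)[:2].round(4))
"
```

```text
[0.4522 0.0071 0.2396] 0.0651 [-0.1  0.9  0.6] s 0.3524 lat -0.1396 [ 0.006  0.714  0.7   -0.003] [-0.15  0.07 -0.24  1.26 -0.01  1.44]
wrist [299.9 187.1] [288 175  25  25 501] [0.4372 0.0056]
scene [343.2 179.3] [340 177   7   5  25] [0.4355 0.0063]
scene [374.6 276.8] [369 272  11  11  89] [0.7221 0.0888]
scene [372.2 346.8] [356 334  35  27 542] [0.8761 0.0834]
side [340.5 133.7] [337 131   8   6  31] [0.7637 0.1073]
side [288. 202.] [285 200   7   5  31] [0.4397 0.0073]
```

View pics/wrist18.png

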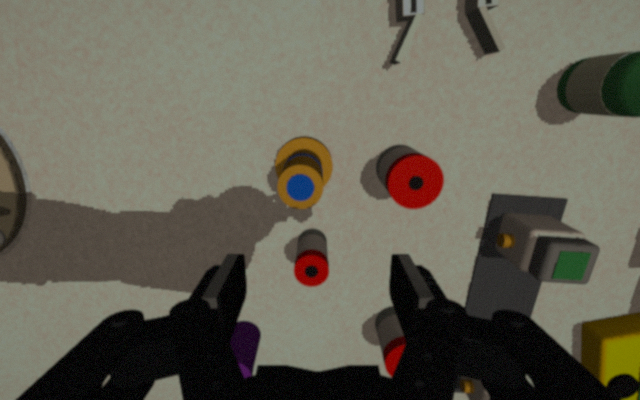

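Request:
step_arm([
  [[-1.5,-0.2,-3],0,60],
  [[-1.5,-0.2,-8],0,60],
  [[-1.5,-0.2,-12],0,60],
  [[-1.5,-0.2,-13],0,60],
  [[-1.5,-0.2,-13],0,60],
])

```text
clock: 33.52
tcp_pos: [0.438, 0.0066, 0.1093]
orientation: [0.005, 0.713, 0.701, -0.004]
wrist_force: [0.3, 0.6, 0.4]
finger_gap: 0.0655
```

```bash
python3 st.py;python3 -c "
from det import *
snap('side','s19');crop('s19','c',230,120,380,260,4)"
```

```text
[0.438  0.0066 0.1093] 0.0655 [0.3 0.6 0.4] s 0.3517 lat -0.1538 [ 0.005  0.713  0.701 -0.004] [-0.16  0.13 -0.5   0.93 -0.01  1.43]
```

View pics/c.png

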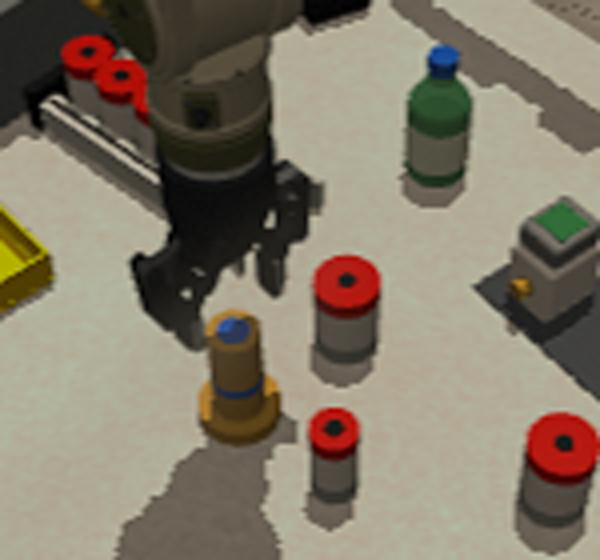

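Aligned over the standard; lower and grip.

Request:
step_arm([
  [[-0.1,-0.2,-2],0,60],
  [[-0.1,-0.2,-4],0,60],
  [[-0.1,-0.2,-5.5],0,60],
  [[-0.1,-0.2,-5.5],0,60],
  [[-0.1,-0.2,-5.5],0,60],
])

```text
clock: 34.2
tcp_pos: [0.4391, 0.0042, 0.0567]
orientation: [0.007, 0.713, 0.701, -0.003]
wrist_force: [0.0, 1.1, -0.6]
finger_gap: 0.0656
```

Request:
step_arm([
  [[0,0,0],0,255],
  [[0,0,0],0,255],
  [[0,0,0],0,255],
  [[0,0,0],0,255],
], newtons=60)

```text
clock: 34.7
tcp_pos: [0.4394, 0.004, 0.0577]
orientation: [0.007, 0.713, 0.701, -0.002]
wrist_force: [-2.4, 0.1, 7.2]
finger_gap: 0.039
```

```bash
python3 st.py
```

```text
[0.4394 0.004  0.0577] 0.039 [-2.4  0.1  7.2] s 0.3544 lat -0.1526 [ 0.007  0.713  0.701 -0.002] [-0.17  0.19 -0.58  0.79 -0.01  1.42]
```

Request:
step_arm([
  [[0,0,4],0,255],
  [[0,0,9],0,255],
  [[4,-3,13],0,255],
  [[8,-7,15],0,255],
  [[12,-11,15],0,255],
])

```text
clock: 35.33
tcp_pos: [0.5616, -0.1072, 0.21]
orientation: [0.009, 0.713, 0.701, -0.001]
wrist_force: [1.3, -0.2, -4.4]
finger_gap: 0.0388
```

Request:
step_arm([
  [[4,-3,0],0,255],
  [[7,-6,0],0,255],
  [[7,-6,0],0,255],
])

```text
clock: 35.7
tcp_pos: [0.6328, -0.1697, 0.2075]
orientation: [0.008, 0.714, 0.701, -0.002]
wrist_force: [-1.4, -0.1, -5.1]
finger_gap: 0.039
```

```bash
python3 st.py;python3 -c "
from det import *
crop('scene18','c',185,225,335,305,5.2)
snap('wrist','w20')"
```

```text
[ 0.6328 -0.1697  0.2075] 0.039 [-1.4 -0.1 -5.1] s 0.5435 lat 0.0259 [ 0.008  0.714  0.701 -0.002] [-0.38  0.47  0.22  1.31 -0.01  1.21]
```

View pics/c.png

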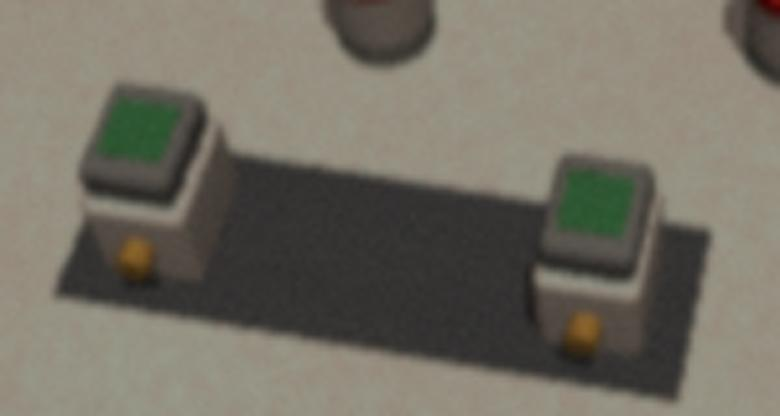

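View pics/w20.png

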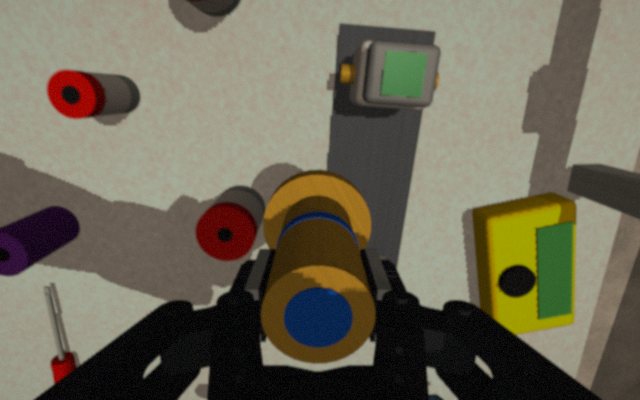

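```bash
python3 -c "
from h import *
d=load('scene18');u=lambda x,y,z:ray(d,185+x/5.2,225+y/5.2,z)[:2]
BL,BR,TR=u(57,295,.004),u(677,398,.004),u(710,230,.004)
print(BL,BR,TR,np.linalg.norm(BL-BR),np.linalg.norm(TR-BR),'mid',(BL+TR)/2)
g1,g2=u(140,128,.088),u(597,201,.088);print('greens',g1,g2,np.linalg.norm(g1-g2),(g1+g2)/2)
d=load('side0');u=lambda x,y,z:ray(d,270+x/3,160+y/3,z)[:2]
L,Rr,B=u(235,97,.004),u(498,230,.004),u(441,277,.004)
print(L,Rr,B,np.linalg.norm(Rr-B),np.linalg.norm(B-L),'mid',(L+Rr)/2)
g1,g2=u(302,46,.088),u(458,173,.088);print('greens',g1,g2,np.linalg.norm(g1-g2),(g1+g2)/2)
d=load('w20');u=lambda x,y,z:ray(d,x,y,z)[:2]
print('w20 corners',u(340,24,.004),u(435,32,.004),'green',u(405,73,.088))
d=load('w8');u=lambda x,y,z:ray(d,x,y,z)[:2]
print('w8',u(471,275,.004),u(535,6,.004),'green',u(562,282,.088))
d=load('w15');print('w15 bot corners',u(386,183,.004),ray(d,386,183,.004),ray(d,464,188,.004),'green',ray(d,462,160,.088))
"
```

```text
[ 0.72055352 -0.33493469] [ 0.74663053 -0.04021219] [ 0.65870244 -0.03238172] 0.2958738980559339 0.08827607144215369 mid [ 0.68962798 -0.1836582 ]
greens [ 0.67763277 -0.28908951] [ 0.69677462 -0.08008053] 0.20988369393228326 [ 0.68720369 -0.18458502]
[ 0.65624166 -0.03794305] [ 0.71816291 -0.33833427] [ 0.63260854 -0.33088964] 0.08587765809235481 0.2938983340410886 mid [ 0.68720229 -0.18813866]
greens [ 0.70071757 -0.08304383] [ 0.68272584 -0.29177375] 0.2095038905394717 [ 0.6917217  -0.18740879]
w20 corners [ 0.65786306 -0.03402966] [ 0.74642178 -0.04217497] green [ 0.69927304 -0.08119752]
w8 [ 0.63112302 -0.33027518] [ 0.65838387 -0.03405724] green [ 0.67834804 -0.29076365]
w15 bot corners [ 0.6318214  -0.33200235] [ 0.6318214  -0.33200235  0.004     ] [ 0.72061093 -0.33922622  0.004     ] green [ 0.67929111 -0.29133271  0.088     ]
```

```bash
python3 -c "
from h import *
d=load('w20');t=env.get_state()['tcp_pos']
print(ray(d,318,317,t[2]+.0423)-t)
# foot front edge top: px (318,172) z=t-.0577+.015
print(ray(d,318,172,t[2]-.0577+.015)-t, ray(d,265,222,t[2]-.0427)-t,ray(d,371,222,t[2]-.0427)-t)
"
```

```text
[ 1.05683900e-03 -1.13481642e-05  4.23000000e-02]
[ 0.0025756   0.03226249 -0.0427    ] [-0.02913331  0.00281387 -0.0427    ] [ 0.03332407  0.00144191 -0.0427    ]
```

Request:
step_arm([
  [[3,-1,0],0,255],
  [[5.5,-1.7,-2],0,255],
  [[5.5,-1.7,-7],0,255],
  [[5.5,-1.7,-12],0,255],
  [[5.5,-1.7,-12],0,255],
])

```text
clock: 36.38
tcp_pos: [0.6811, -0.1823, 0.0819]
orientation: [0.001, 0.713, 0.701, -0.005]
wrist_force: [-0.9, 0.2, -4.5]
finger_gap: 0.0391
```

```bash
python3 st.py;python3 -c "
from det import *
snap('wrist','w21');snap('scene','scene21');crop('scene21','c',185,195,335,305,5)"
```

```text
[ 0.6811 -0.1823  0.0819] 0.0391 [-0.9  0.2 -4.5] s 0.56 lat 0.0729 [ 0.001  0.713  0.701 -0.005] [-0.37  0.64  0.19  1.12 -0.01  1.22]
```

View pics/c.png

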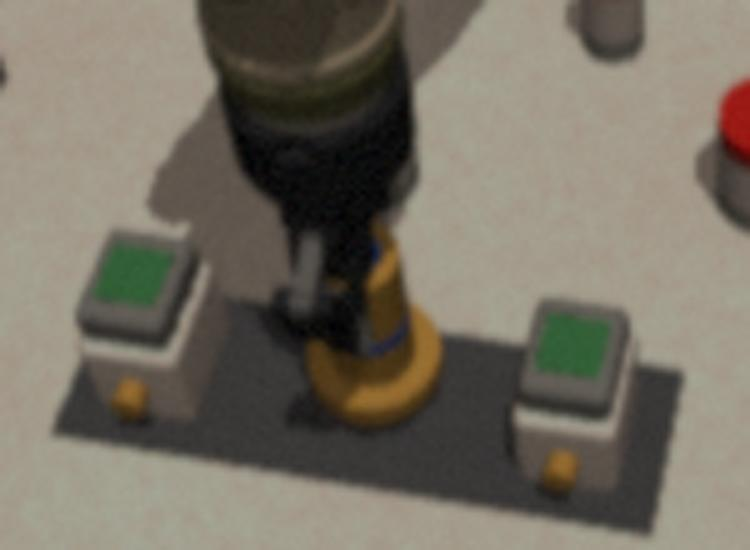

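View pics/w21.png

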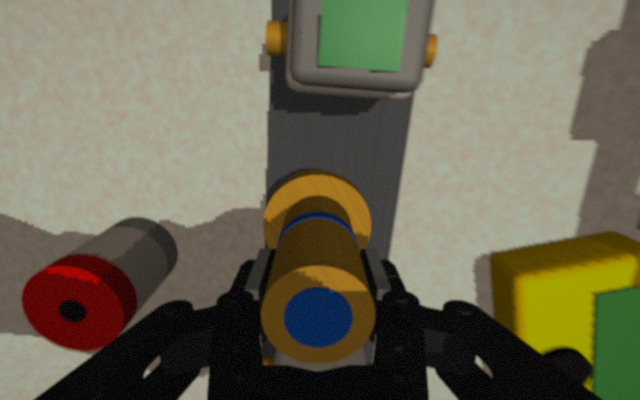

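Request:
step_arm([
  [[0.6,-0.4,0],0,255],
  [[0.6,-0.4,-1],0,255],
  [[0.6,-0.4,-1.6],0,255],
  [[0.6,-0.4,-1.6],0,255],
])

```text
clock: 36.98
tcp_pos: [0.6912, -0.1881, 0.0717]
orientation: [0.006, 0.713, 0.701, -0.003]
wrist_force: [-0.7, -0.2, -5.3]
finger_gap: 0.0385
```

```bash
python3 st.py
```

```text
[ 0.6912 -0.1881  0.0717] 0.0385 [-0.7 -0.2 -5.3] s 0.5667 lat 0.0825 [ 0.006  0.713  0.701 -0.003] [-0.37  0.66  0.2   1.1  -0.01  1.21]
```

Request:
step_arm([
  [[-0.4,0.1,-0.4],0,255],
  [[-0.4,0.1,-0.8],0,255],
  [[-0.4,0.1,-0.9],0,255],
  [[-0.4,0.1,-0.9],0,255],
])

```text
clock: 37.48
tcp_pos: [0.6872, -0.1871, 0.0627]
orientation: [0.006, 0.713, 0.701, -0.003]
wrist_force: [0.2, 0.5, -4.7]
finger_gap: 0.039
```

```bash
python3 st.py
```

```text
[ 0.6872 -0.1871  0.0627] 0.039 [ 0.2  0.5 -4.7] s 0.5653 lat 0.0786 [ 0.006  0.713  0.701 -0.003] [-0.37  0.65  0.17  1.08 -0.01  1.21]
```

Request:
step_arm([
  [[0,0.05,-0.1],0,255],
  [[0,0.05,-0.2],0,255],
  [[0,0.05,-0.2],0,255],
])

```text
clock: 37.85
tcp_pos: [0.6876, -0.1872, 0.0621]
orientation: [0.007, 0.713, 0.701, -0.002]
wrist_force: [-1.8, -1.7, 4.2]
finger_gap: 0.0388
```

```bash
python3 st.py
```

```text
[ 0.6876 -0.1872  0.0621] 0.0388 [-1.8 -1.7  4.2] s 0.5654 lat 0.079 [ 0.007  0.713  0.701 -0.002] [-0.37  0.65  0.17  1.07 -0.01  1.21]
```

Landed. Release and rise.

Request:
step_arm([
  [[0,0,0],0,110],
  [[0,0,0],0,70],
  [[0,0,0],0,50],
  [[0,0,5],0,50],
  [[0,0,10],0,50],
])

```text
clock: 38.48
tcp_pos: [0.6871, -0.1868, 0.1621]
orientation: [0.006, 0.713, 0.701, -0.003]
wrist_force: [1.5, -0.4, 0.8]
finger_gap: 0.0686
```

Request:
step_arm([
  [[-3,-1,5],0,50],
  [[-8,-2,6],0,50],
  [[-13,-3,6],0,50],
])

```text
clock: 38.85
tcp_pos: [0.5569, -0.2175, 0.2238]
orientation: [0.008, 0.713, 0.701, -0.002]
wrist_force: [-0.2, 0.2, 0.0]
finger_gap: 0.0684
```

```bash
python3 st.py;python3 -c "
from det import *
for n in ('wrist','scene','side'):
  snap(n,n+'22')
  d=load(n+'22');h=cv2.cvtColor(d['f'],cv2.COLOR_RGB2HSV)
  m=((h[...,0]>105)&(h[...,0]<125)&(h[...,1]>140)&(h[...,2]>70)).astype(np.uint8)
  k,l,s,c=cv2.connectedComponentsWithStats(m)
  for i in range(1,k):
    if s[i,4]>15: print(n,c[i].round(1),s[i],ray(d,*c[i],.104)[:2].round(4))
"
```

```text
[ 0.5569 -0.2175  0.2238] 0.0684 [-0.2  0.2  0. ] s 0.5848 lat -0.0537 [ 0.008  0.713  0.701 -0.002] [-0.5   0.35  0.08  1.29 -0.01  1.09]
wrist [476.3 151.6] [467 139  19  26 374] [ 0.683  -0.1874]
scene [253.9 252.3] [250 249   9   7  49] [ 0.686  -0.1861]
scene [374.6 277. ] [369 272  11  11  92] [0.7248 0.0884]
scene [372.6 347.7] [356 334  35  28 521] [0.8792 0.0837]
side [340.4 133.8] [337 131   8   6  32] [0.7598 0.1041]
side [395.1 192. ] [392 190   7   5  32] [ 0.6892 -0.1846]
```

View pics/wrist22.png

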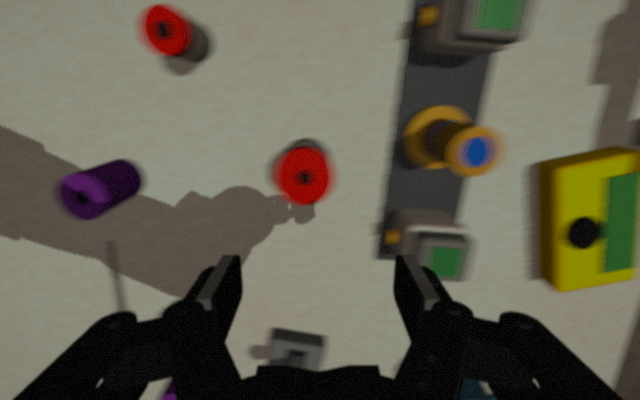

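View pics/scene22.png

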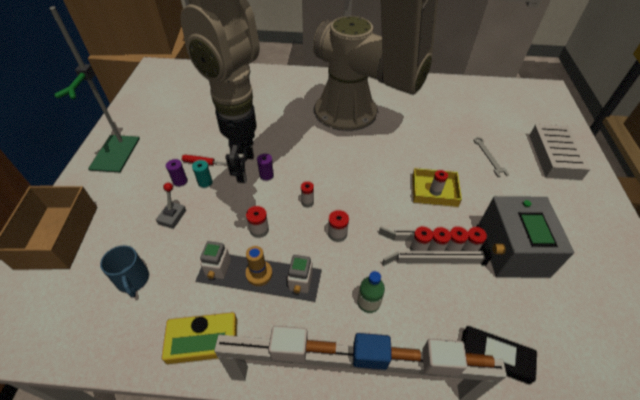

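```bash
python3 -c "
from h import *
d=load('w15');P=[ray(d,u,v,.025)[:2] for u,v in ((277,262),(331,270),(325,313),(270,303))];print(np.round(P,4),np.mean(P,0), [np.linalg.norm(P[i]-P[i-1]).round(4) for i in range(4)])
print('tip',ray(d,266,328.4,.092), ray(load('scene22'),167.7,186.5,.092),ray(load('side0'),435.6,295.2,.092),ray(load('w12'),387.6,326.5,.092))
crop('scene22','c',140,160,220,240,8);crop('w15','c2',220,230,380,360,5)
"
```

```text
[[ 0.5061 -0.4186]
 [ 0.5683 -0.4298]
 [ 0.5608 -0.488 ]
 [ 0.4948 -0.4731]] [ 0.53250699 -0.45239036] [np.float64(0.0557), np.float64(0.0632), np.float64(0.0587), np.float64(0.0676)]
tip [ 0.50121171 -0.45723063  0.092     ] [ 0.49743597 -0.45496874  0.092     ] [ 0.51002139 -0.4514881   0.092     ] [ 0.50423138 -0.45775047  0.092     ]
```

View pics/c.png

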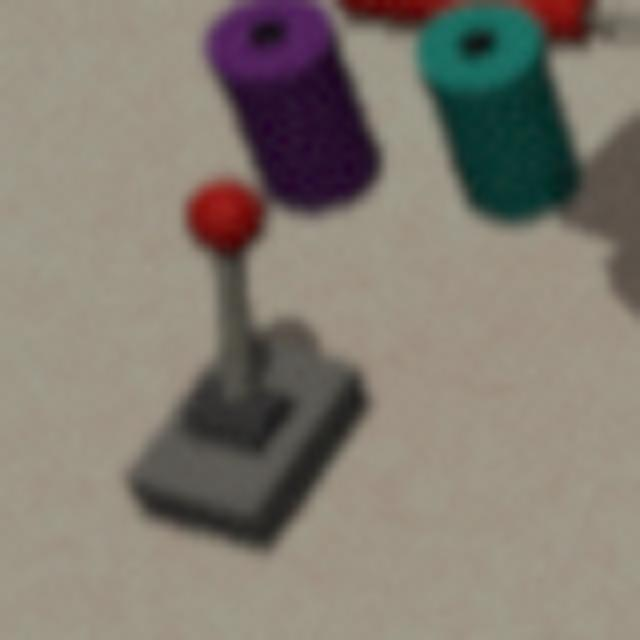

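View pics/c2.png

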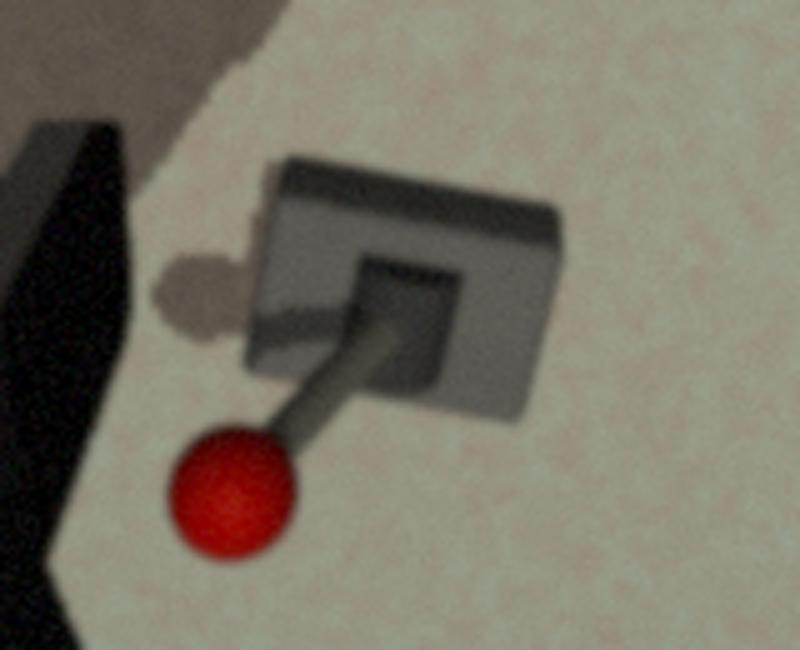

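```bash
python3 -c "
from h import *
d=load('w15');P=np.array([ray(d,220+u/5,230+v/5,.025)[:2] for u,v in ((285,195),(560,245),(520,420),(247,370))]);print(np.round(P,4),P.mean(0), [np.linalg.norm(P[i]-P[i-1]).round(4) for i in range(4)])
a=(P[1]+P[2]-P[0]-P[3]);a/=np.linalg.norm(a);print('axis',a); c=P.mean(0)
for s in (-.038,.038):print(s,c+a*s)
"
```

```text
[[ 0.5056 -0.4276]
 [ 0.5695 -0.4416]
 [ 0.5595 -0.4894]
 [ 0.494  -0.4745]] [ 0.53215791 -0.45828952] [np.float64(0.0483), np.float64(0.0653), np.float64(0.0488), np.float64(0.0672)]
axis [ 0.97602995 -0.21763627]
-0.038 [ 0.49506877 -0.45001934]
0.038 [ 0.56924705 -0.4665597 ]
```

```bash
python3 -c "
from h import *
crop('scene22','c',400,215,500,275,7.8);crop('side22','c2',230,100,330,180,7.5)
d=load('scene22');print('purple',ray(d,173.4,164,.072),'teal',ray(d,199.7,165.5,.072))"
```

```text
purple [ 0.39487986 -0.47938975  0.072     ] teal [ 0.39375009 -0.40332131  0.072     ]
```

View pics/c.png

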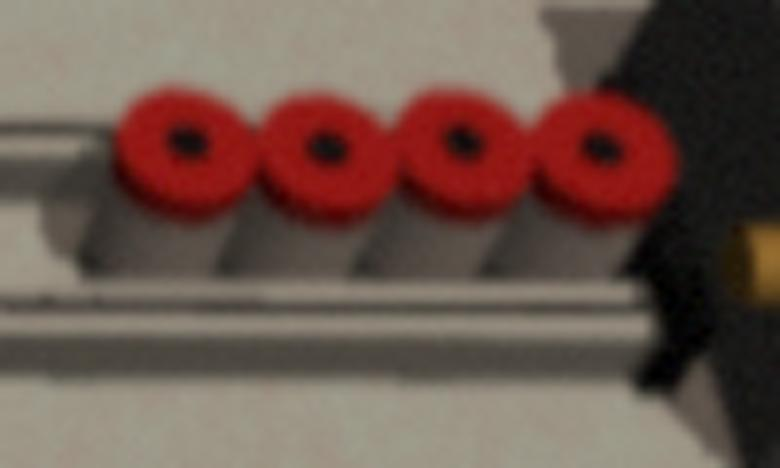

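View pics/c2.png

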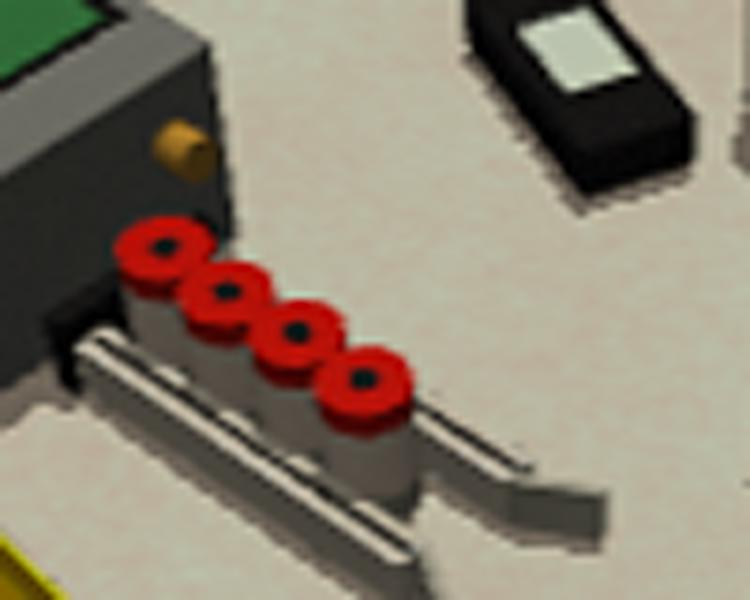

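```bash
python3 -c "
from h import *
from lane import *
A=load('scene22');B=load('side22')
for i,(a,b) in enumerate(zip([(604,148),(464,142),(328,147),(188,142)],[(165,246),(228,291),(297,331),(364,379)])):
  p=ray(A,400+a[0]/7.8,215+a[1]/7.8,.072)[:2];q=ray(B,230+b[0]/7.5,100+b[1]/7.5,.072)[:2]
  sl=.022+.044*i
  print(p.round(4),q.round(4),[(round(float((x-stop)@d-sl),4),round(float((x-stop)@n),4)) for x in (p,q,(p+q)/2)])
"
```

```text
[0.5638 0.348 ] [0.5674 0.3457] [(-0.0002, -0.0003), (0.0025, 0.0031), (0.0012, 0.0014)]
[0.5655 0.3037] [0.5691 0.3009] [(0.0002, -0.0023), (0.0032, 0.0011), (0.0017, -0.0006)]
[0.5714 0.26  ] [0.5748 0.2582] [(0.0002, 0.0001), (0.0023, 0.0032), (0.0012, 0.0016)]
[0.5735 0.2156] [0.5763 0.2132] [(0.0006, -0.0015), (0.0032, 0.0011), (0.0019, -0.0002)]
```

Request:
step_arm([
  [[-3,-5,0],0,255],
  [[-6,-10,0],0,255],
  [[-9,-15,0],0,255],
  [[-10.5,-20,0],0,255],
  [[-10.5,-22.5,0],0,255],
], newtons=20)

```text
clock: 39.62
tcp_pos: [0.4497, -0.4451, 0.2223]
orientation: [0.006, 0.715, 0.699, -0.003]
wrist_force: [0.3, -0.0, 0.3]
finger_gap: 0.0001
```

Request:
step_arm([
  [[0,0,0],0,255],
  [[0,0,-4],0,255],
  [[0,0,-8],0,255],
])

```text
clock: 40.0
tcp_pos: [0.4512, -0.4448, 0.1418]
orientation: [0.007, 0.714, 0.7, -0.003]
wrist_force: [0.2, 0.1, 0.5]
finger_gap: -0.0002
```

```bash
python3 st.py;python3 -c "
from det import *
snap('scene','scene23');crop('scene23','c',130,130,270,250,5);snap('side','side23');crop('side23','c2',330,230,470,370,4)"
```

```text
[ 0.4512 -0.4448  0.1418] -0.0002 [0.2 0.1 0.5] s 0.8027 lat -0.1777 [ 0.007  0.714  0.7   -0.003] [-0.9   0.45  0.03  1.13 -0.    0.69]
```

View pics/c.png

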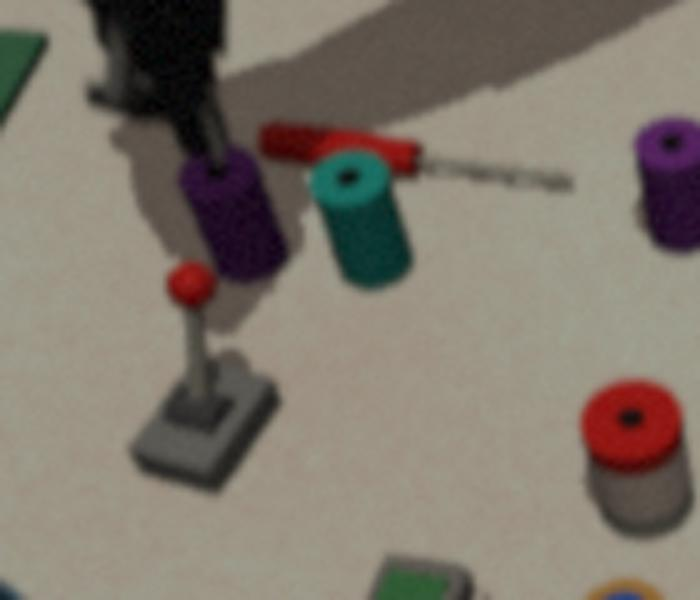

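View pics/c2.png

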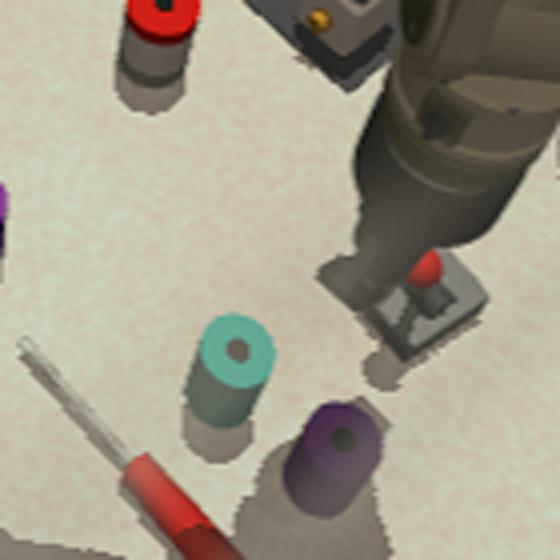

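Request:
step_arm([
  [[0,0,-3],0,255],
  [[0,0,-6],0,255],
  [[0,0,-6],0,255],
])

```text
clock: 40.48
tcp_pos: [0.4487, -0.4399, 0.0766]
orientation: [0.0, 0.714, 0.7, -0.002]
wrist_force: [-0.3, 0.2, -0.6]
finger_gap: -0.0002
```

```bash
python3 st.py
```

```text
[ 0.4487 -0.4399  0.0766] -0.0002 [-0.3  0.2 -0.6] s 0.7976 lat -0.1799 [ 0.     0.714  0.7   -0.002] [-0.9   0.5  -0.07  1.01 -0.    0.69]
```

Request:
step_arm([
  [[1.8,-0.7,0],0,255],
  [[3.6,-1.1,0],0,255],
  [[5.4,-1.5,0],0,255],
  [[7.2,-1.9,0],0,255],
  [[8.8,-2.2,0],0,255],
])

```text
clock: 41.1
tcp_pos: [0.5383, -0.4626, 0.0797]
orientation: [0.002, 0.713, 0.701, -0.002]
wrist_force: [-1.6, -0.2, -1.7]
finger_gap: -0.0001
```

```bash
python3 st.py;python3 -c "
from det import *
snap('scene','scene24');crop('scene24','c',130,130,270,250,5);snap('side','side24');crop('side24','c2',330,230,470,370,4)"
```

```text
[ 0.5383 -0.4626  0.0797] -0.0001 [-1.6 -0.2 -1.7] s 0.8276 lat -0.0924 [ 0.002  0.713  0.701 -0.002] [-0.82  0.64  0.19  1.12 -0.    0.77]
```

View pics/c.png

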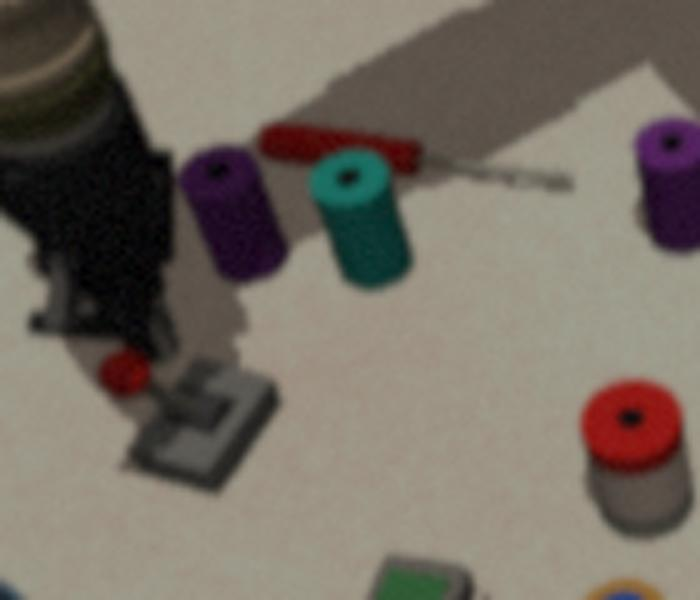

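View pics/c2.png

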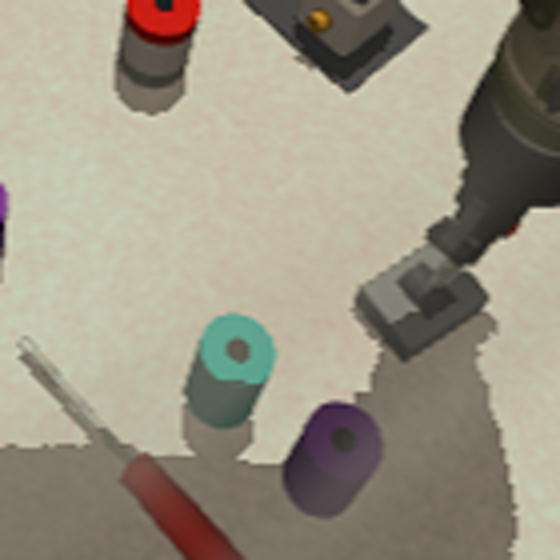

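Request:
step_arm([
  [[0.3,-0.1,0],0,255],
  [[0.6,-0.1,0],0,255],
  [[0.8,-0.2,0],0,255],
])

```text
clock: 41.58
tcp_pos: [0.5429, -0.4636, 0.0803]
orientation: [-0.001, 0.714, 0.7, -0.004]
wrist_force: [-16.0, 4.6, 8.8]
finger_gap: 0.0002
```

```bash
python3 st.py;python3 -c "
from det import *
print(ray(load('scene24'),155,204.2,.092))"
```

```text
[ 0.5429 -0.4636  0.0803] 0.0002 [-16.    4.6   8.8] s 0.829 lat -0.0879 [-0.001  0.714  0.7   -0.004] [-0.82  0.66  0.22  1.13 -0.01  0.77]
[ 0.55934771 -0.46682708  0.092     ]
```

Lever is against its end stop (−16 N). Back off and rise.

Request:
step_arm([
  [[-1,0.2,0],0,255],
  [[-2.5,0.5,0],0,255],
  [[-3,0.5,5],0,255],
  [[-3,0.5,10],0,255],
  [[-4,5,14],0,255],
])

```text
clock: 42.2
tcp_pos: [0.5031, -0.4161, 0.2225]
orientation: [0.001, 0.715, 0.699, -0.004]
wrist_force: [0.2, 0.5, -0.2]
finger_gap: 0.0001
```

Request:
step_arm([
  [[0,5,2],0,255],
  [[0,10,2],0,255],
  [[0,15,2],0,255],
  [[0,15,2],0,255],
])

```text
clock: 42.7
tcp_pos: [0.5028, -0.2628, 0.244]
orientation: [0.002, 0.713, 0.701, -0.004]
wrist_force: [-0.4, -1.2, 0.5]
finger_gap: 0.0
```

```bash
python3 st.py;python3 -c "
from det import *
snap('scene','scene25');snap('side','side25');reds('scene25');reds('side25')
for n in ('scene25','side25'):
  d=load(n);h=cv2.cvtColor(d['f'],cv2.COLOR_RGB2HSV)
  m=((h[...,0]>105)&(h[...,0]<125)&(h[...,1]>140)&(h[...,2]>70)).astype(np.uint8)
  k,l,s,c=cv2.connectedComponentsWithStats(m)
  for i in range(1,k):
    if s[i,4]>15: print(n,c[i].round(1),s[i],ray(d,*c[i],.104)[:2].round(4))
crop('scene25','c',130,130,530,330,2)"
```

```text
[ 0.5028 -0.2628  0.244 ] 0.0 [-0.4 -1.2  0.5] s 0.6256 lat -0.1114 [ 0.002  0.713  0.701 -0.004] [-0.62  0.29  0.05  1.33 -0.01  0.97]
scene25 [195.2 158.7] bbox [182 155  31  10 146] ctr [ 0.3678 -0.424 ] width mm 89.2
scene25 [440.9 175.5] bbox [435 170  13  12 110] ctr [0.369  0.2799] width mm 36.8
scene25 [306.8 187.5] bbox [301 182  12  12 122] ctr [ 0.4489 -0.0909] width mm 32.7
scene25 [153.5 206.5] bbox [149 203  10   8  62] ctr [ 0.5517 -0.4801] width mm 25.8
scene25 [256.  215.2] bbox [247 207  19  18 286] ctr [ 0.5557 -0.2102] width mm 48.6
scene25 [338.3 219.3] bbox [329 211  20  18 290] ctr [0.5497 0.0007] width mm 51.0
scene25 [451.  234.8] bbox [415 226  72  18 983] ctr [0.5723 0.2818] width mm 179.5
side25 [264.9 142.8] bbox [245 129  40  29 473] ctr [0.5674 0.2744] width mm 136.2
side25 [215.3 171.4] bbox [210 166  11  12 104] ctr [0.3691 0.2784] width mm 34.7
side25 [316.2 191.2] bbox [308 184  17  16 210] ctr [ 0.543  -0.0026] width mm 51.8
side25 [313. 228.] bbox [307 222  13  13 135] ctr [ 0.4421 -0.094 ] width mm 36.5
side25 [370.2 231.7] bbox [362 223  18  18 265] ctr [ 0.5487 -0.214 ] width mm 50.4
side25 [455.1 283. ] bbox [451 279   9   9  67] ctr [ 0.5847 -0.4656] width mm 22.9
side25 [380.1 365.1] bbox [367 353  28  27 296] ctr [ 0.2966 -0.4582] width mm 61.4
scene25 [253.9 252.3] [250 249   9   7  49] [ 0.686  -0.1861]
scene25 [374.6 277. ] [369 272  11  11  92] [0.7248 0.0884]
scene25 [372.1 347.7] [356 334  35  28 530] [0.8792 0.0827]
side25 [340.4 133.8] [337 131   8   6  32] [0.7598 0.1041]
```

View pics/c.png

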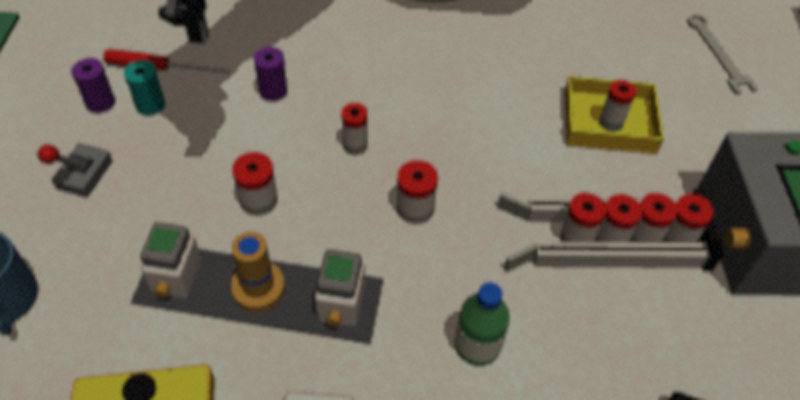

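View pics/side25.png

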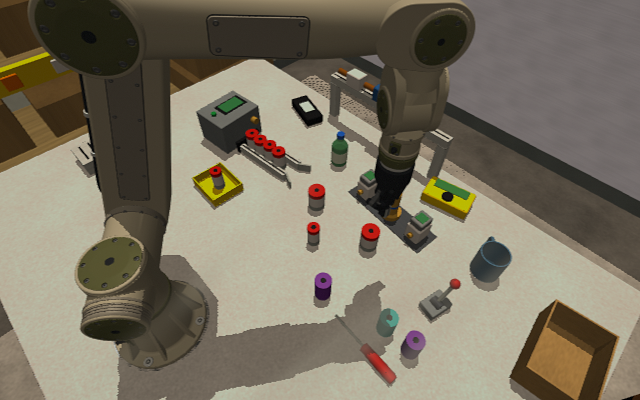

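```bash
python3 -c "
from h import *
print(ray(load('scene25'),153.5,206.5,.092),ray(load('side25'),455.1,283,.092))"
```

```text
[ 0.56701521 -0.46792595  0.092     ] [ 0.57188208 -0.46683668  0.092     ]
```

```bash
python3 -c "
from h import *
print(env.hand_in())"
```

```text
the job is handed in; nothing more can be done
None
```

The leak tester is set up and I handed the job in at about 43 s of the 210 s allowed. No verdict was reported.

- **Reject:** the small cartridge was taken out of the lane and stands in the yellow tray, near its centre.
- **Lane:** all four 44 mm cartridges stand in single file, touching, pushed against the stop. Just before the lever throw, the scene and side cameras put each within about 4.5 mm of its slot (limit 10 mm). After the throw I rechecked the row only by its centre and by eye, and it had not moved.
- **Standard:** it stands upright on the plate, about 2–5 mm from the midpoint (limit 12 mm) by the scene and side cameras. One blurred wrist picture put it about 6 mm off in x.
- **Lever:** it is against its end stop (the push met 16 N there). The tip's final position, read from both cameras, matches about 1.0 rad. The travel I measured was shorter (64 to 72 mm against an expected 76 mm), so the start or end reading is a few mm off.
- **Left alone:** S2, the two 52 mm cartridges and the bottle did not move in the pictures. The screwdriver also looks unmoved.

The lane check showed a small disagreement: the side camera read positions about 2–3 mm farther from the stop than the scene camera, roughly as far apart as the 2 mm calibration allows. I saw no sign of the possible mid-run knock.

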